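# Tare, weigh and pack a lunch box

## Task

Stand the empty lunch box on the scale's platform and turn the tare knob until the zero mark of the dial lies under the needle's tip; then put every rice triangle into the box there and let go for a moment, so that the dial shows their net weight. Next put the packed box in the gap between the two closed boxes on the tray, midway between them, parallel to them and with its ends in line with theirs. Finish by turning the knob until the empty scale reads zero again, and leave the closed boxes, pepper mill, sauce bottle and lime bowl where they stand.

Things in the scene. Friction and masses are not known exactly. Their poses are not given: they have to be found in the camera images.
- scale: flat white spring kitchen scale, fixed to the table, 346 x 200 mm; origin at the centre of its underside, x along its length. Its +x half (175 mm long, 40 mm high) carries the steel platform; its -x half (166 mm long, deck 56 mm high) has a round white dial, 132 mm wide, facing up and a black tare knob at the deck's -x, +y corner
- platform (a point): centre of the top of the scale's steel platform, 150 mm (x) by 190 mm (y), 78 mm above the table when empty; it sinks 8 mm per kg. x, y, z as the scale's
- needle_hub (a point): the needle's pivot on the dial, 63 mm above the table; x, y, z as the scale's. The needle moves with the load only: one full turn is 2 kg (a tick every 100 g), clockwise from above for more weight
- needle_tip (a point): point near the tip of the black needle, 56 mm from the hub
- zero_mark (a point): the zero mark: inner part of the one broad black bar (6 x 20 mm) among the thin ticks of the dial face, which turns about the hub with the tare knob; the point lies 56 mm from the hub at the height of the needle, so that the needle tip meets it at zero
- knob_grip (a point): point on the tare knob's axis at the height to grip, 87 mm above the table, z up. The knob is a disc of 20 mm radius with an upright bar across it, 40 mm long (along this frame's x, which turns with it) and 14 mm thick (y), whose top is 8 mm above this point and whose foot is 22 mm below it
- tare_knob: the tare knob itself, origin on its axis at the deck. It turns without clicks and stays where it is left (0.03 N m); it turns the dial face by gears, two turns for one: turned counter-clockwise from above it turns the zero mark clockwise by half the angle. It has 3.5 rad of travel either side of mid-travel; both settings lie well inside
- lunch_box: open narrow glass lunch box in a teal sleeve, 176 (x) x 68 (y) x 44 (z) mm outside, walls and floor 4 mm, about 0.35 kg; origin at the centre of its underside. At the start empty on the table
- rice1: rice triangle with a dark seaweed band, 32 mm thick (x), 50 mm wide at the foot (y), 58 mm high narrowing to a rounded top 18 mm wide, about 75 g, firm; origin at the centre of its underside. The rice triangles stand on the wooden board; two or three are there
- rice2: a second rice triangle, alike
- rice3: a third rice triangle, alike
- board: wooden cutting board fixed on the table, 300 (x) x 170 (y) x 18 mm; origin at the centre of its underside
- tray: aluminium tray fixed on the table, 350 (x) x 215 (y) mm, floor 4 mm thick, rim 14 mm high; origin at the centre of its underside
- packed_near: closed, packed lunch box, 176 (x) x 68 (y) x 56 mm with lid, 0.8 kg, on the tray at its end nearer the robot (-x of the tray), its length across the tray; origin at the centre of its underside; its -y points to the far one, whose centre is 214 mm away
- packed_far: closed, packed lunch box like it, at the tray's other end; its +y points to the near one. The gap between the two is 146 mm
- pepper_mill: wooden pepper mill, 52 mm diameter, 135 mm high, bystander; origin under its centre
- sauce_bottle: amber sauce bottle, 60 mm diameter, 160 mm high, bystander; origin under its centre
- lime_bowl: white bowl of limes, 104 mm diameter, 50 mm high, bystander; origin under its centre

How it is judged:
By the outcome, as a careful person would: the job done as asked, in the order asked, and still so for the second after the job is handed in, with the robot touching nothing.
Of rice1, rice2, rice3 only 2 to 3 are there at a start; the rules pass over those that are not, and their reading is None.
At some moment in a run one of rice1, rice2, rice3 may be knocked a few centimetres aside while the robot is not near it.
It also fails if it takes over 210 s, if anything falls off the work surface, if the arm or the gripper's body presses on something with over 40 N, if the wrist force passes 120 N, or if a joint passes its speed limit or range.

## Robot

A 7-joint arm with a two-finger parallel gripper is mounted at the origin on the work surface. World frame = base frame: x ahead of the robot, y to its left, z up, the work surface at z = 0. Lengths are in m, angles in rad, forces in N, time in s.
With the tool pointing down it reaches from about 0.35 to 0.9 m from the base axis. Payload 7.2 kg.
Tool frame: the origin (TCP) lies midway between the tips of the shut fingers; the grasp point (between the pads) lies 19 mm behind it; z points along the fingers, y is the line along which they close (so a half turn about z gives the same grasp; the last joint's range is limited). The gripper opens to 88 mm and grips with 3 to 60 N. Pads are 20 mm wide; open, the fingers measure 115 mm over their backs; the gripper's body (75 mm by 178 mm) begins 61 mm behind the grasp point.
Start: joints at [1.09, 0.411, -0.013, 1.596, 0.006, 1.134, -0.082], TCP at [0.251, -0.573, 0.223] pointing down, gripper open.
Joint ranges: [-2.95, 2.95], [-0.29, 1.99], [-1.47, 1.44], [0.14, 2.54], [-1.03, 4.17], [0.13, 1.85], [-2.86, 2.86]. Speed limits (rad/s): [2.39, 2.39, 3.01, 3.01, 3.14, 3.14, 3.14].

## Interface

Orientations are given as a 3x3 rotation matrix whose columns are the frame's x, y, z axes.
In Python, from bench import telemetry, cams, order gives the robot as it stands. The module is installed in compiled form; this text tells all that it offers.
- The arm moves only by the tool carry_out, never from a script. Its argument "motion" is a list of rows, each a list of 7 numbers: the shift along the tool's x, y, z as a fraction of full scale, then the turn, a rotation vector about the tool's x, y, z as a fraction of full scale, then the closure, from -1 (fully open) to 1 (shut). In form: [[x, y, z, wx, wy, wz, hand], ...]. A call has 1 to 8 rows; each row shifts and turns the commanded pose from where the row before left it, along the tool's axes as they then stand; what a row does not reach is not made up. Full scale, the value 1, is 50 mm for a shift and 2 rad for a turn. A row lasts 1/8 s, in which the tool goes at most 62.5 mm and 10.7 degrees, less where a joint would pass 70% of its speed; a pose out of reach is approached as far as the arm can. A call with a number of a shift or a turn outside -1 to 1 is refused whole. A call with a gripper value outside its range is refused whole. The fingers move at their own pace and stop on an object; "grip_force" is the grip in N (left out, the last holds). Time passes only in rows, so rows that do not move let the fingers close. It gives the time, the measured TCP pose, the force, the opening and the grip force at its end, in the units of the state.
- telemetry.get_state(): the state, without advancing time (a new reading comes with each control period).
- cams.get_image(name): name is "side" or "top"; returns a dict with "img" (400x640x3 uint8, red, green, blue), "intrinsics" (3x3 intrinsics, pixels), "R" (3x3) and "t" (3): a world point X has camera coordinates R X + t. Camera axes: x right, y down, z forward; pixel columns grow to the right and rows downward; lengths in m; the calibration is good to about 2 mm. A picture is of the moment at which its call begins. There is no depth.
- order.job_done(): hands the job in; it is judged then, once.
The state is a dict: "t": time; "q": joint angles; "qvel": joint speeds; "effort": joint torques, N m; "eef_pos": TCP position; "ee_rot": TCP orientation; "wrist_force": force on the tool from outside, world axes, zero at the start; "moment": the same for the moment, N m; "opening": finger opening in m; "finger_force": force on a finger pad.
Only numpy, scipy, OpenCV 4.12 (cv2) and the standard library are available. Lean on these libraries where they do the work, as an engineer would, in place of code of your own. Each camera call takes 0.05 s, during which the arm holds its last target. There are 200 camera calls.

## Working session

There is one attempt and no reset: what is moved stays moved. The work goes in short steps, Python scripts to look and compute and a tool call to move; the robot and the scene stay as the last step left them, time stands still between calls to the robot, and variables do not carry over. Pictures are saved under pics/ and viewed, at most 14 in all, crops included, and the job is handed in when it is done.

Besides the shell and the picture viewer there is one more tool, called after ">>>" by a JSON object that holds its "op" and its "data", one argument or row to a line. carry_out: Moves the arm, as the interface text tells. Its arguments: {"type":"object","properties":{"motion":{"type":"array","items":{"type":"array","items":{"type":"number"}}},"grip_force":{"type":"number"}},"required":["motion"]}

```bash
mkdir -p pics
python3 - <<'E'
from bench import telemetry,cams
import cv2,numpy as np
for n in("top","side"):
    c=cams.get_image(n);cv2.imwrite(f"pics/{n}0.png",c["img"][:,:,::-1])
    np.savez(f"{n}.npz",K=c["intrinsics"],R=c["R"],t=c["t"]);print(n,c["intrinsics"],-np.array(c["R"]).T@c["t"],c["R"])
s=telemetry.get_state();print(s)
E
```

```text
top [[440.26389106   0.         318.11875753]
 [  0.         440.26389106 196.59120268]
 [  0.           0.           1.        ]] [ 0.40220894 -0.04817925  1.53395281] [[-0.01240928 -0.99991196 -0.00469847]
 [-0.99185307  0.01290476 -0.12673183]
 [ 0.1267813   0.00308754 -0.99192589]]
side [[455.40707409   0.         324.43276707]
 [  0.         455.40707409 202.66967488]
 [  0.           0.           1.        ]] [0.5313942  0.77740916 1.0549563 ] [[-0.99932508 -0.03405038 -0.01378274]
 [-0.01633277  0.74793712 -0.66356862]
 [ 0.03290338 -0.66289565 -0.74798845]]
{'t': 0.1, 'q': array([ 1.08979715,  0.41184217, -0.01270786,  1.59694735,  0.00560313,
        1.13429843, -0.08220898]), 'qvel': array([ 0.00067835, -0.00250408, -0.00115358, -0.00205609, -0.00030323,
        0.00060818,  0.00038632]), 'effort': array([ 2.98370651e-03, -5.89098144e+01,  6.44010454e-01, -2.91710562e+01,
       -5.37593616e-02,  1.44449197e-02,  6.18374361e-05]), 'eef_pos': array([ 0.25051447, -0.57210322,  0.22188465]), 'ee_rot': array([[ 9.15996328e-01,  4.01186069e-01, -6.82375558e-04],
       [ 4.01186635e-01, -9.15995425e-01,  1.29035981e-03],
       [-1.07378510e-04, -1.45572480e-03, -9.99998935e-01]]), 'wrist_force': array([ 0.03081527,  0.3517845 , -0.04522789]), 'moment': array([ 0.03632506, -0.03845651, -0.03613585]), 'finger_force': 0.0, 'opening': 0.08792486383349894}
```

View pics/top0.png

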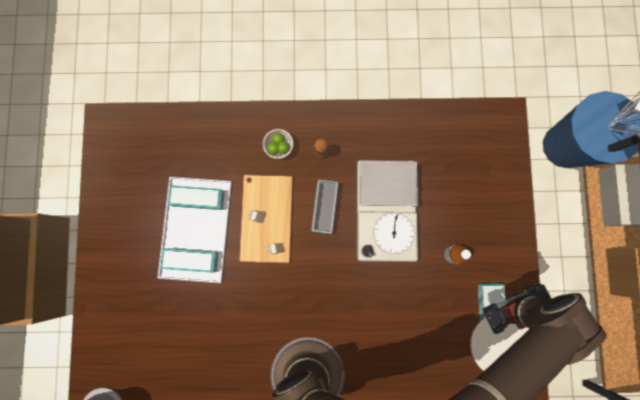

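View pics/side0.png

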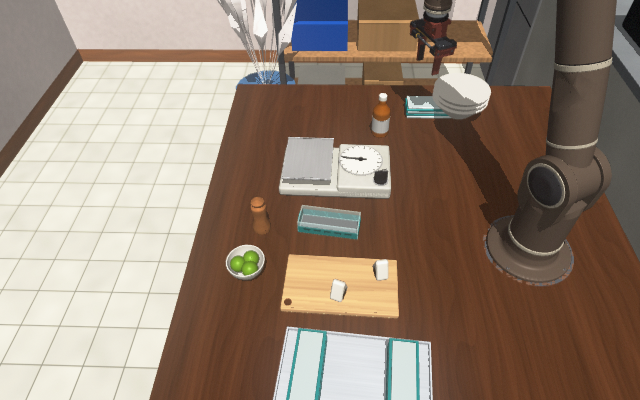

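```bash
cat > h.py <<'E'
import numpy as np,cv2
C={n:np.load(f"{n}.npz") for n in("top","side")}
def ray(n,uv):
    c=C[n];d=np.linalg.inv(c["K"])@np.array([uv[0],uv[1],1.]);return -c["R"].T@c["t"],c["R"].T@d
def cast(n,uv,z):
    o,d=ray(n,uv);return (o+d*(z-o[2])/d[2])[:2]
def proj(n,X):
    c=C[n];p=c["K"]@(c["R"]@np.array(X,float)+c["t"]);return p[:2]/p[2]
def tri(a,b):  # top uv, side uv -> point, gap
    o1,d1=ray("top",a);o2,d2=ray("side",b)
    s=np.linalg.lstsq(np.c_[d1,-d2],o2-o1,rcond=None)[0];p,q=o1+d1*s[0],o2+d2*s[1]
    return (p+q)/2,np.linalg.norm(p-q)
def pts(n,mask,z):
    v,u=np.nonzero(mask);return np.array([cast(n,(a,b),z) for a,b in zip(u,v)])
def rect(n,mask,z):
    c=max(cv2.findContours(mask.astype(np.uint8),cv2.RETR_EXTERNAL,cv2.CHAIN_APPROX_NONE)[0],key=cv2.contourArea)[:,0]
    P=np.array([cast(n,p,z) for p in c],np.float32);(cx,cy),(w,h),a=cv2.minAreaRect(P)
    if w<h:w,h,a=h,w,a+90
    a=(a+90)%180-90
    return np.round([cx,cy,w,h,a],4)
def snap(n,name=None):
    from bench import cams
    im=cams.get_image(n)["img"]
    if name:cv2.imwrite(f"pics/{name}.png",im[:,:,::-1])
    return im
E
python3 - <<'E'
import cv2
t=cv2.imread("pics/top0.png");s=cv2.imread("pics/side0.png")
cv2.imwrite("pics/topc.png",cv2.resize(t[125:290,150:425],None,fx=2.9,fy=2.9,interpolation=cv2.INTER_CUBIC))
cv2.imwrite("pics/sidec.png",cv2.resize(s[130:400,220:440],None,fx=2.2,fy=2.2,interpolation=cv2.INTER_CUBIC))
E
```

```text
(no output)
```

View pics/topc.png

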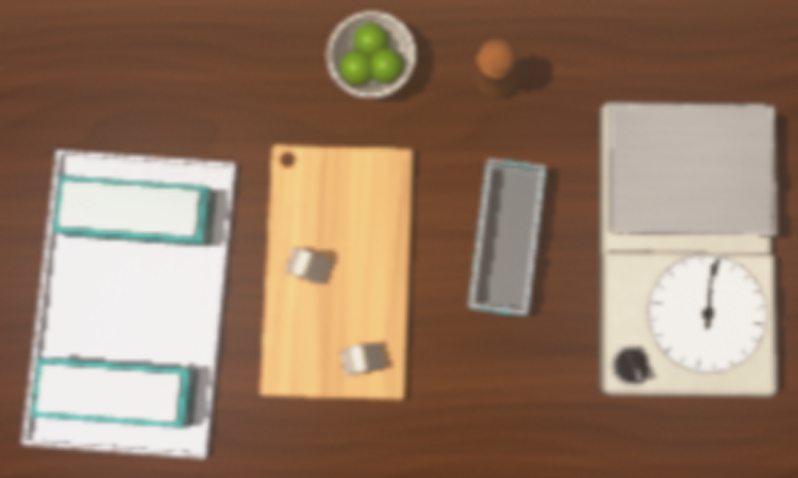

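View pics/sidec.png

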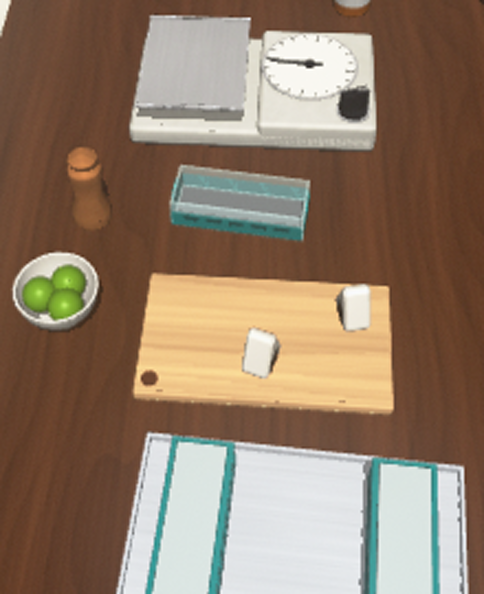

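```bash
cat > m.py <<'E'
from h import *
def hsv(im):return cv2.cvtColor(im,cv2.COLOR_RGB2HSV).astype(int)
def roi(m,u0,v0,u1,v1):
    r=np.zeros_like(m);r[v0:v1,u0:u1]=m[v0:v1,u0:u1];return r
def comps(m,a=20):
    n,l,s,c=cv2.connectedComponentsWithStats(m.astype(np.uint8));return [(l==i,c[i],s[i,4]) for i in range(1,n) if s[i,4]>=a]
def rice(im):
    H=hsv(im);m=roi((H[...,1]<75),243,177,290,262)
    return [rect("top",k,.018) for k,c,a in comps(m,25)]
E
python3 - <<'E'
from m import *
im=cv2.imread("pics/top0.png")[:,:,::-1].copy();H=hsv(im);S=H[...,1]
print("rice");print(rice(im))
for x in [(u,H[205,u].tolist()) for u in range(305,345,3)]:print(x,end=" ")
m=roi((S<90)|((H[...,0]>60)&(H[...,0]<110)),305,170,348,245)
print("\nbox",[ (rect("top",k,.044),a) for k,c,a in comps(m)])
m=roi(S<90,352,150,425,268);print("scale",[(rect("top",k,.04),a) for k,c,a in comps(m)])
m=roi(H[...,2]<80,358,240,378,262);print("knob",[(c,cast("top",c,.08),a) for k,c,a in comps(m,5)])
m=roi((S<25)&(H[...,2]>200),368,208,418,258);print("dial",[(rect("top",k,.06),a) for k,c,a in comps(m)])
d=roi(H[...,2]<110,372,210,416,256);print("dark",[(c,cast("top",c,.063),a) for k,c,a in comps(d,3)])
m=roi((S<60),150,170,236,290);print("tray",[(rect("top",k,.014),a) for k,c,a in comps(m)])
m=roi((H[...,0]>75)&(H[...,0]<100)&(S>70),150,170,236,290);print("teal",[(rect("top",k,.056),rect("top",k,.05),a) for k,c,a in comps(m)])
for uv in [(360.3,161.2),(417.2,160.5),(417.9,206.7),(360,205.3)]:print(cast("top",uv,.078))
for uv in [(319,180),(338.6,181.2),(332.4,233.6),(312,230.9)]:print("rim",cast("top",uv,.044))
for uv in [(320,146),(280,144),(459,254)]:print("byst",cast("top",uv,.1))
E
python3 - <<'E'
import cv2,numpy as np
t=cv2.imread("pics/top0.png");s=cv2.imread("pics/side0.png")
a=cv2.resize(t[205:262,355:420],None,fx=6,fy=6,interpolation=cv2.INTER_CUBIC);b=cv2.resize(s[138:195,333:393],None,fx=6,fy=6,interpolation=cv2.INTER_CUBIC)
cv2.imwrite("pics/d0.png",np.hstack([a,b]))
E
```

```text
rice
[array([5.31900e-01, 1.72300e-01, 4.51000e-02, 3.16000e-02, 7.17121e+01]), array([4.18900e-01, 1.08000e-01, 4.47000e-02, 3.06000e-02, 8.92892e+01])]
(305, [11, 150, 107]) (308, [11, 150, 107]) (311, [11, 150, 107]) (314, [15, 47, 131]) (317, [12, 30, 110]) (320, [11, 36, 100]) (323, [14, 19, 144]) (326, [14, 19, 144]) (329, [11, 19, 144]) (332, [13, 20, 150]) (335, [15, 30, 121]) (338, [11, 111, 76]) (341, [10, 130, 102]) (344, [11, 133, 107]) 
box [(array([ 0.5594, -0.0654,  0.1845,  0.0768, -7.9009]), np.int32(1203))]
scale [(array([ 0.5448, -0.2783,  0.3472,  0.2127, -1.3355]), np.int32(6289))]
knob [(array([367.23809524, 250.20634921]), array([ 0.40885835, -0.20238971]), np.int32(63))]
dial [(array([ 0.4653, -0.2937,  0.1333,  0.1302, -1.6321]), np.int32(1208))]
dark [(array([393.57142857, 232.71428571]), array([ 0.46566487, -0.29338335]), np.int32(7)), (array([372.22222222, 251.33333333]), array([ 0.40502457, -0.22060059]), np.int32(9))]
tray [(array([ 0.4906,  0.3845,  0.3554,  0.2246, -4.9824]), np.int32(6193))]
teal [(array([5.90100e-01, 3.73500e-01, 1.75800e-01, 6.48000e-02, 8.92615e+01]), array([5.90900e-01, 3.75300e-01, 1.76500e-01, 6.51000e-02, 8.92617e+01]), np.int32(136)), (array([3.84700e-01, 3.91600e-01, 1.75500e-01, 6.50000e-02, 8.50986e+01]), array([3.84700e-01, 3.93400e-01, 1.76200e-01, 6.53000e-02, 8.50986e+01]), np.int32(133)), (array([3.54800e-01, 4.13700e-01, 1.38000e-01, 9.70000e-03, 8.24706e+01]), array([3.54600e-01, 4.15600e-01, 1.38500e-01, 9.80000e-03, 8.24706e+01]), np.int32(48))]
[ 0.70657189 -0.18715068]
[ 0.70640652 -0.37860838]
[ 0.55015079 -0.37453795]
[ 0.55730662 -0.18248907]
rim [ 0.64994208 -0.04727398]
rim [ 0.64489153 -0.11437144]
rim [ 0.46610703 -0.09017469]
rim [ 0.47607298 -0.02142163]
byst [ 0.755353   -0.05209352]
byst [0.76398871 0.08123744]
byst [ 0.39294664 -0.49569805]
```

View pics/d0.png

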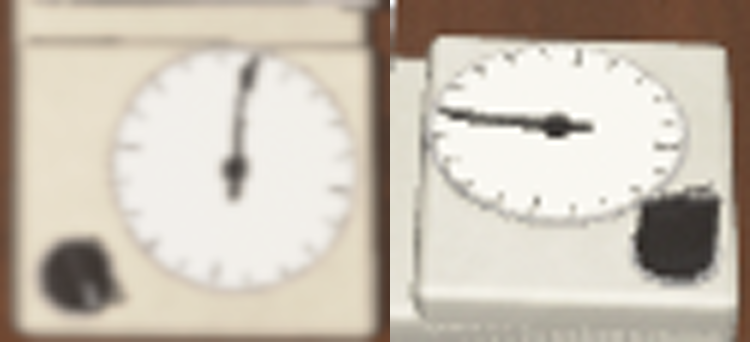

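```bash
cat > plan.py <<'E'
# plan.py hand x y z yawdeg [x y z yawdeg ...] : rows (tool axes, full-scale fractions) through waypoints; TCP; yaw of tool x from world x
import sys,numpy as np
from scipy.spatial.transform import Rotation as Ro
from bench import telemetry
def Rt(y):
    c,s=np.cos(y),np.sin(y);return np.array([[c,s,0],[s,-c,0],[0,0,-1.]])
def plan(h,w,vmax=.045,wmax=.17):
    s=telemetry.get_state();p=np.array(s["eef_pos"]);R=np.array(s["ee_rot"])
    print("now",p.round(4),"yaw",np.degrees(np.arctan2(R[1,0],R[0,0])).round(2),"f",np.round(s["wrist_force"],1),"op",round(s["opening"],4),"t",round(s["t"],1),"q7",round(s["q"][6],2))
    rows=[]
    for x,y,z,a in w:
        T=np.array([x,y,z]);d=T-p;rv=Ro.from_matrix(R.T@Rt(np.radians(a))).as_rotvec()
        n=max(1,int(np.ceil(max(np.linalg.norm(d)/vmax,np.linalg.norm(rv)/wmax))))
        for i in range(n):
            u=R.T@((T-p)/(n-i))/.05;r=Ro.from_matrix(R.T@Rt(np.radians(a))).as_rotvec()/(n-i)/2
            u=u.round(3);r=r.round(3);rows.append([*u,*r,h]);p=p+R@u*.05;R=R@Ro.from_rotvec(r*2).as_matrix()
    for i in range(0,len(rows),8):print(str([[float(v)+0. for v in r] for r in rows[i:i+8]]).replace(" ","").replace("-0.0,","0,").replace("0.0,","0,"))
if __name__=="__main__":
    a=list(map(float,sys.argv[1:]));plan(a[0],[a[i:i+4] for i in range(1,len(a),4)])
E
python3 plan.py -1 .559 -.067 .2 -7.9 .559 -.067 .07 -7.9
python3 - <<'E'
from h import *
a=cv2.imread("pics/top0.png");s=cv2.imread("pics/side0.png")
f=lambda x:cv2.resize(np.clip(x.astype(float)*2.2,0,255).astype(np.uint8),(380,380),interpolation=cv2.INTER_CUBIC)
cv2.imwrite("pics/k0.png",np.hstack([f(a[239:263,356:380]),f(s[166:190,369:393])]))
E
```

```text
now [ 0.2505 -0.5721  0.2219] yaw 23.65 f [ 0.   0.4 -0. ] op 0.0879 t 0.1 q7 -0.08
[[0.693,-0.484,0.032,0,0,0.02,-1.0],[0.673,-0.511,0.032,0,0,0.02,-1.0],[0.652,-0.538,0.032,0,0,0.02,-1.0],[0.63,-0.564,0.032,0,0,0.02,-1.0],[0.607,-0.588,0.032,0,0,0.02,-1.0],[0.583,-0.612,0.032,0,0,0.019,-1.0],[0.56,-0.634,0.032,0,0,0.02,-1.0],[0.534,-0.656,0.032,0,0,0.019,-1.0]]
[[0.508,-0.676,0.032,0,0,0.02,-1.0],[0.481,-0.695,0.032,0,0,0.019,-1.0],[0.454,-0.713,0.032,0,0,0.02,-1.0],[0.426,-0.731,0.032,0,0,0.019,-1.0],[0.397,-0.747,0.031,0,0,0.02,-1.0],[0.367,-0.761,0.032,-0.001,0,0.019,-1.0],[0.001,-0.001,0.867,0,0,0,-1.0],[0.001,-0.001,0.866,0,0,0,-1.0]]
[[0.001,0,0.867,0,0,0,-1.0]]
```

View pics/k0.png

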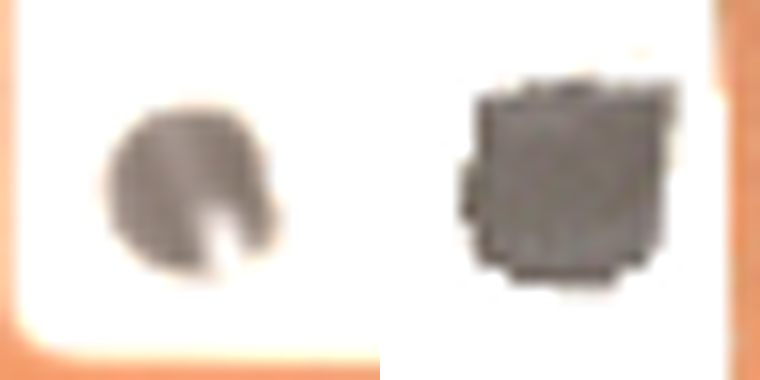

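>>> {"op": "carry_out", "data": {
  "motion": [
    [0.693, -0.484, 0.032, 0, 0, 0.02, -1.0],
    [0.673, -0.511, 0.032, 0, 0, 0.02, -1.0],
    [0.652, -0.538, 0.032, 0, 0, 0.02, -1.0],
    [0.63, -0.564, 0.032, 0, 0, 0.02, -1.0],
    [0.607, -0.588, 0.032, 0, 0, 0.02, -1.0],
    [0.583, -0.612, 0.032, 0, 0, 0.019, -1.0],
    [0.56, -0.634, 0.032, 0, 0, 0.02, -1.0],
    [0.534, -0.656, 0.032, 0, 0, 0.019, -1.0]
  ],
  "grip_force": 20
}}

```text
t: 1.1
eef_pos: [0.4274, -0.2826, 0.2096]
ee_rot: [[0.995, 0.095, -0.0], [0.095, -0.995, 0.0], [-0.0, -0.0, -1.0]]
wrist_force: [0.4, 0.0, 0.2]
opening: 0.088
finger_force: 0.0
```

>>> {"op": "carry_out", "data": {
  "motion": [
    [0.508, -0.676, 0.032, 0, 0, 0.02, -1.0],
    [0.481, -0.695, 0.032, 0, 0, 0.019, -1.0],
    [0.454, -0.713, 0.032, 0, 0, 0.02, -1.0],
    [0.426, -0.731, 0.032, 0, 0, 0.019, -1.0],
    [0.397, -0.747, 0.031, 0, 0, 0.02, -1.0],
    [0.367, -0.761, 0.032, 0, 0, 0.019, -1.0],
    [0, 0, 0.86, 0, 0, 0, -1.0],
    [0, 0, 0.86, 0, 0, 0, -1.0]
  ]
}}

```text
t: 2.1
eef_pos: [0.5595, -0.0667, 0.1132]
ee_rot: [[0.991, -0.135, 0.001], [-0.135, -0.991, -0.0], [0.001, -0.0, -1.0]]
wrist_force: [0.8, -0.5, -0.7]
opening: 0.0881
finger_force: 0.0
```

```bash
python3 plan.py -1 .559 -.067 .012 -7.9
python3 - <<'E'
from h import *
a=snap("top");s=snap("side")
f=lambda x:cv2.resize(x,None,fx=4,fy=4,interpolation=cv2.INTER_CUBIC)[:,:,::-1]
A=f(a[160:260,280:380]);B=f(s[190:270,285:375]);B=cv2.copyMakeBorder(B,0,80,0,0,0)
cv2.imwrite("pics/g1.png",np.hstack([A,B]))
for z in(.0,.044):print(proj("top",[.559,-.067,z]),proj("side",[.559,-.067,z]))
E
```

```text
now [ 0.5595 -0.0667  0.1132] yaw -7.79 f [ 0.8 -0.5 -0.7] op 0.0881 t 2.1 q7 -1.77
[[-0.003,0.002,0.675,0,0,0,-1.0],[-0.004,0.003,0.675,0,0,0,-1.0],[-0.003,0.002,0.675,0,0,0.001,-1.0]]
[324.99687482 207.62904326] [329.73177542 225.61957032]
[325.1365361  206.31155675] [329.6544855  216.09590311]
```

View pics/g1.png

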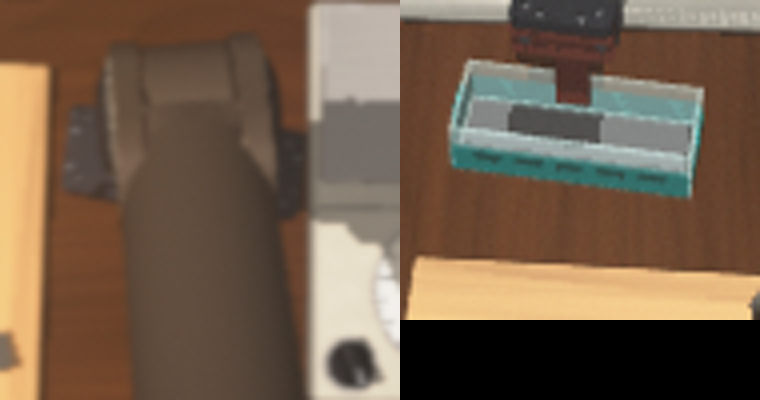

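>>> {"op": "carry_out", "data": {
  "motion": [
    [0, -0.03, 0.675, 0, 0, 0, -1],
    [0, -0.02, 0.675, 0, 0, 0, -1],
    [0, 0, 0.675, 0, 0, 0, -1],
    [0, 0, 0, 0, 0, 0, 1],
    [0, 0, 0, 0, 0, 0, 1],
    [0, 0, 0, 0, 0, 0, 1],
    [0, 0, 0, 0, 0, 0, 1],
    [0, 0, 0, 0, 0, 0, 1]
  ],
  "grip_force": 25
}}

```text
t: 3.2
eef_pos: [0.5609, -0.0652, 0.015]
ee_rot: [[0.991, -0.137, 0.003], [-0.137, -0.991, -0.0], [0.003, -0.0, -1.0]]
wrist_force: [-0.7, -0.3, 7.1]
opening: 0.0675
finger_force: 25.0
```

>>> {"op": "carry_out", "data": {
  "motion": [
    [0, 0, 0, 0, 0, 0, 1],
    [0, 0, 0, 0, 0, 0, 1],
    [0, 0, -0.5, 0, 0, 0, 1],
    [0, 0, -0.8, 0, 0, 0, 1],
    [0, 0, -0.8, 0, 0, 0, 1],
    [0, 0, -0.6, 0, 0, 0, 1]
  ]
}}

```text
t: 3.95
eef_pos: [0.5597, -0.065, 0.1505]
ee_rot: [[0.991, -0.137, 0.002], [-0.137, -0.991, -0.0], [0.002, -0.0, -1.0]]
wrist_force: [0.1, -0.2, -3.6]
opening: 0.0676
finger_force: 25.0
```

Run:
```python
from h import *
from bench import telemetry
s=snap("side");st=telemetry.get_state();print(st["eef_pos"],st["opening"],st["wrist_force"],st["finger_force"])
f=lambda x:cv2.resize(x,None,fx=4,fy=4,interpolation=cv2.INTER_CUBIC)[:,:,::-1]
cv2.imwrite("pics/g2.png",f(s[130:260,270:400]))
p=[cast("top",((x/2.9+150),(y/2.9+125)),.078) for x,y in [(610,105),(775,103),(777,237),(609,233)]];print(np.mean(p,0))
p=[cast("side",((x/2.2+220),(y/2.2+130)),.078) for x,y in [(150,16),(250,18),(243,110),(138,105)]];print(np.round(p,3),np.mean(p,0))
print(tri((367.9,250.9),(377.,178.)))
```

```text
[ 0.56161437 -0.06508322  0.15408216] 0.06777860997756303 [ 1.1231202   0.02212469 -0.28013531] 24.999179542064667
[ 0.63002938 -0.28079225]
[[ 0.704 -0.373]
 [ 0.554 -0.372]
 [ 0.559 -0.18 ]
 [ 0.704 -0.186]] [ 0.63011686 -0.27773396]
(array([ 0.41219719, -0.20732939,  0.06061833]), np.float64(0.011224148825935117))
```

View pics/g2.png

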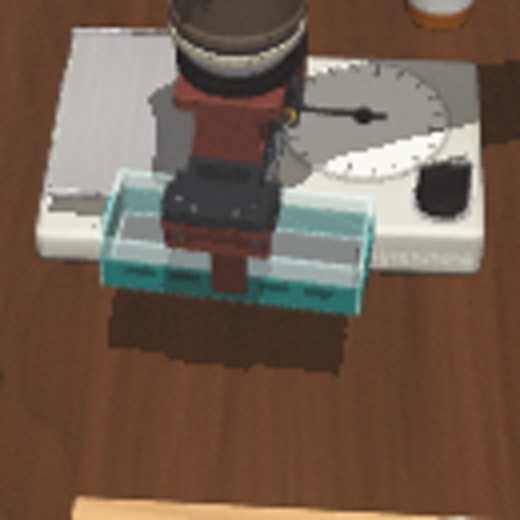

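```bash
python3 plan.py 1 .60 -.1 .2 40 .63 -.279 .17 88.7 .63 -.279 .10 88.7
```

```text
now [ 0.5616 -0.0651  0.1541] yaw -7.87 f [ 1.1  0.  -0.3] op 0.0678 t 4.0 q7 -1.77
[[0.172,0.117,-0.183,0,-0.001,-0.084,1.0],[0.15,0.145,-0.183,0,-0.001,-0.083,1.0],[0.124,0.167,-0.183,0,0,-0.084,1.0],[0.094,0.186,-0.183,0.001,0,-0.083,1.0],[0.062,0.198,-0.183,0,-0.001,-0.084,1.0],[-0.369,0.625,0.12,0,0,-0.085,1.0],[-0.469,0.554,0.12,0,0,-0.085,1.0],[-0.556,0.467,0.12,0,0,-0.085,1.0]]
[[-0.627,0.366,0.12,0,0,-0.085,1.0],[-0.68,0.255,0.12,0,0,-0.085,1.0],[0,0,0.7,0,0,0,1.0],[0,-0.001,0.7,0,0,0,1.0]]
```

>>> {"op": "carry_out", "data": {
  "motion": [
    [0.172, 0.117, -0.183, 0, 0, -0.084, 1],
    [0.15, 0.145, -0.183, 0, 0, -0.083, 1],
    [0.124, 0.167, -0.183, 0, 0, -0.084, 1],
    [0.094, 0.186, -0.183, 0, 0, -0.083, 1],
    [0.062, 0.198, -0.183, 0, 0, -0.084, 1],
    [-0.369, 0.625, 0.12, 0, 0, -0.085, 1],
    [-0.469, 0.554, 0.12, 0, 0, -0.085, 1],
    [-0.556, 0.467, 0.12, 0, 0, -0.085, 1]
  ]
}}

```text
t: 5.0
eef_pos: [0.6158, -0.2083, 0.1752]
ee_rot: [[0.349, 0.937, -0.001], [0.937, -0.349, -0.0], [-0.0, -0.0, -1.0]]
wrist_force: [0.2, -0.5, -2.5]
opening: 0.0676
finger_force: 25.0
```

>>> {"op": "carry_out", "data": {
  "motion": [
    [-0.627, 0.366, 0.12, 0, 0, -0.085, 1],
    [-0.68, 0.255, 0.12, 0, 0, -0.085, 1],
    [0, 0, 0.6, 0, 0, 0, 1],
    [0, 0, 0.6, 0, 0, 0, 1],
    [0, 0, 0, 0, 0, 0, 1],
    [0, 0, 0, 0, 0, 0, 1]
  ]
}}

```text
t: 5.75
eef_pos: [0.6286, -0.2789, 0.1048]
ee_rot: [[0.022, 1.0, 0.001], [1.0, -0.022, -0.0], [-0.0, 0.001, -1.0]]
wrist_force: [0.3, -0.5, -2.9]
opening: 0.0683
finger_force: 25.0
```

```bash
python3 plan.py 1 .63 -.279 .094 88.7
```

```text
now [ 0.6286 -0.2789  0.1048] yaw 88.75 f [ 0.3 -0.5 -2.9] op 0.0683 t 5.8 q7 0.07
[[-0.001,0.027,0.216,0,0,0,1.0]]
```

>>> {"op": "carry_out", "data": {
  "motion": [
    [0, 0.027, 0.2, 0, 0, 0, 1],
    [0, 0, 0.05, 0, 0, 0, 1],
    [0, 0, 0, 0, 0, 0, 1],
    [0, 0, 0, 0, 0, 0, 1]
  ]
}}

```text
t: 6.25
eef_pos: [0.6298, -0.2789, 0.0918]
ee_rot: [[0.022, 1.0, 0.001], [1.0, -0.022, -0.0], [-0.0, 0.001, -1.0]]
wrist_force: [0.7, -1.6, -2.2]
opening: 0.0682
finger_force: 25.0
```

>>> {"op": "carry_out", "data": {
  "motion": [
    [0, 0, 0.02, 0, 0, 0, 1],
    [0, 0, 0, 0, 0, 0, -1],
    [0, 0, 0, 0, 0, 0, -1],
    [0, 0, 0, 0, 0, 0, -1],
    [0, 0, -0.4, 0, 0, 0, -1],
    [0, 0, -0.9, 0, 0, 0, -1],
    [0, 0, -0.9, 0, 0, 0, -1],
    [0, 0, -0.6, 0, 0, 0, -1]
  ]
}}

```text
t: 7.25
eef_pos: [0.6303, -0.2789, 0.2347]
ee_rot: [[0.022, 1.0, 0.004], [1.0, -0.022, -0.001], [-0.001, 0.004, -1.0]]
wrist_force: [0.3, -0.8, -0.7]
opening: 0.0877
finger_force: 0.0
```

```bash
python3 plan.py -1 .56 -.04 .23 20
```

```text
now [ 0.6303 -0.2789  0.2347] yaw 88.75 f [ 0.3 -0.8 -0.7] op 0.0877 t 7.2 q7 0.12
[[0.593,-0.189,0.01,0,0,0.075,-1.0],[0.559,-0.275,0.01,0,0,0.075,-1.0],[0.511,-0.356,0.01,0,0,0.075,-1.0],[0.452,-0.428,0.01,0,0,0.075,-1.0],[0.383,-0.491,0.01,0,0,0.075,-1.0],[0.305,-0.543,0.011,0.001,0,0.075,-1.0],[0.221,-0.582,0.012,0,-0.001,0.075,-1.0],[0.132,-0.609,0.011,0.001,0,0.075,-1.0]]
```

>>> {"op": "carry_out", "data": {
  "motion": [
    [0.593, -0.189, 0.01, 0, 0, 0.075, -1],
    [0.559, -0.275, 0.01, 0, 0, 0.075, -1],
    [0.511, -0.356, 0.01, 0, 0, 0.075, -1],
    [0.452, -0.428, 0.01, 0, 0, 0.075, -1],
    [0.383, -0.491, 0.01, 0, 0, 0.075, -1],
    [0.305, -0.543, 0.01, 0, 0, 0.075, -1],
    [0.221, -0.582, 0.01, 0, 0, 0.075, -1],
    [0.132, -0.609, 0.01, 0, 0, 0.075, -1]
  ]
}}

```text
t: 8.25
eef_pos: [0.5592, -0.0387, 0.228]
ee_rot: [[0.941, 0.338, 0.002], [0.338, -0.941, 0.0], [0.002, 0.001, -1.0]]
wrist_force: [-0.7, 0.0, 1.0]
opening: 0.088
finger_force: 0.0
```

Run:
```python
from h import *
t=snap("top","top2");s=snap("side","side2")
f=lambda x,k:cv2.resize(x,None,fx=k,fy=k,interpolation=cv2.INTER_CUBIC)[:,:,::-1]
A=f(t[150:265,350:425],5);B=f(s[135:195,333:393],6)
B2=f(np.clip(t[239:263,356:380].astype(float)*2.2,0,255).astype(np.uint8),8.9)
o=np.zeros((575,375+360,3),np.uint8);o[:,:375]=A;o[:360,375:]=B;o[361:361+B2.shape[0],375:375+B2.shape[1]]=B2
cv2.imwrite("pics/d2.png",o)
```

```text
(no output)
```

View pics/d2.png

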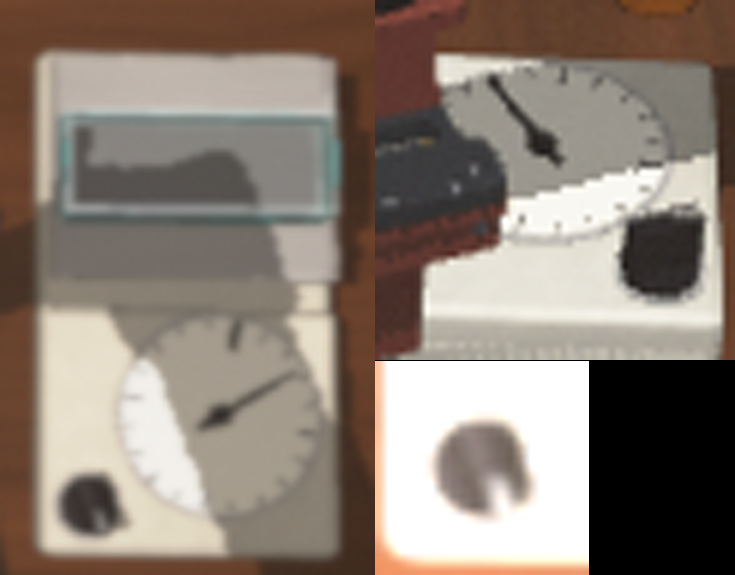

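Run:
```python
from h import *
for n,(u,v,w,h) in {"top2":(361,243,17,17),"side2":(370,167,22,19)}.items():
    g=cv2.imread(f"pics/{n}.png",0);print(n)
    for r in g[v:v+h,u:u+w]:print(" ".join(f"{x:3d}" for x in r))
for X in([.409,-.206,.065],[.409,-.206,.095]):print(proj("top",X),proj("side",X))
```

```text
top2
223 223 222 220 218 215 213 213 214 214 218 221 222 220 212 201 214
222 221 214 202 189 180 173 170 169 166 186 211 220 221 217 207 207
219 213 193 163 132 114 106 104 106 113 141 185 215 221 220 213 204
213 192 157 113  82  71  65  62  63  73 102 154 200 218 220 218 210
200 162 111  72  60  62  60  55  51  53  70 117 172 210 220 220 217
181 133  82  56  55  59  60  56  51  49  55  92 154 203 219 220 219
165 108  69  54  53  57  61  58  52  49  50  80 142 196 218 220 220
159 101  64  55  53  55  60  57  53  49  49  71 130 186 215 220 220
159 104  66  57  54  53  57  63  64  58  51  61 106 163 205 218 220
166 113  70  58  53  50  57  72  86  80  59  57  91 140 186 215 220
176 124  81  61  56  52  53  72  98 101  71  64  93 131 173 208 219
193 157 113  75  59  54  52  68 102 113  86  78 105 132 160 195 217
211 189 153 110  81  63  55  68 100 118 108 113 139 158 180 208 219
219 211 190 163 134 110  98  95 103 116 129 162 193 204 210 217 219
222 219 213 200 184 172 167 161 159 166 180 203 216 218 219 219 218
219 219 217 213 208 202 201 198 199 204 209 214 217 217 217 216 215
202 202
[... 1150 characters left out ...]
  44  42  41  42  43  40  43  45  46  58 145 207 206 183  75
226 226 217 179  93  43  41  40  46  41  46  47  45  46  47  46  65 175 204 207 189  75
226 225 222 178  96  38  45  45  45  45  46  47  43  47  46  46  80 184 214 210 192  75
224 226 224 198 165  60  41  43  49  49  45  46  45  46  44  54 136 184 221 211 198  75
225 226 226 222 199 166 128  51  42  44  39  45  43  48 100 132 174 188 221 212 198  77
225 227 225 224 220 185 162 167 131 131  95  97  95 101 169 153 189 219 222 215 200  78
224 225 225 223 223 219 219 209 174 165 160 161 162 173 193 217 220 224 222 216 202  77
[367.84765898 250.17648019] [380.01312847 177.53497021]
[368.84069417 250.12094736] [380.78836543 170.48483323]
```

```bash
cat > dial.py <<'E'
from h import *
def prof(img,n,hub,z,r0,r1,st=.5):
    g=cv2.cvtColor(img,cv2.COLOR_RGB2GRAY).astype(np.float32);a=np.arange(0,360,st);r=np.arange(r0,r1,.001)
    P=np.array([[proj(n,[hub[0]+q*np.cos(np.radians(t)),hub[1]+q*np.sin(np.radians(t)),z]) for q in r] for t in a],np.float32)
    v=cv2.remap(g,P[...,0],P[...,1],cv2.INTER_CUBIC).mean(1)
    k=int(40/st)|1;bg=np.array([np.median(np.take(v,range(i-k//2,i+k//2+1),mode="wrap")) for i in range(len(v))])
    return a,(bg-v)/bg
def peak(a,c,top=1,w=9):
    out=[];c=c.copy()
    for _ in range(top):
        i=c.argmax();d=(a-a[i]+180)%360-180;m=(abs(d)<w)&(c>.3*c[i]);out.append((round(float((a[i]+np.average(d[m],weights=c[m]))%360),1),round(float(c[i]),2),round(float(c[m].sum()*.5),1)));c[abs(d)<w+2]=0
    return out
if __name__=="__main__":
    import sys
    from bench import telemetry
    live=len(sys.argv)<2
    for n,hub in(("top",(.4655,-.2937)),("side",(.4655,-.2937))):
        im=snap(n) if live else cv2.imread(f"pics/{n}{sys.argv[1]}.png")[:,:,::-1].copy()
        print(n,"needle",peak(*prof(im,n,hub,.063,.018,.040),2),"zero/ticks",peak(*prof(im,n,hub,.060,.046,.064),4))
E
python3 dial.py 2; python3 dial.py 0; python3 -c "
from h import *
print(tri((394,233),(360.8,158.8)),cast('side',(360.8,158.8),.063),cast('top',(394,233),.063),cast('top',(368.2,250.5),.095),cast('side',(380.6,170.5),.095))"; python3 plan.py -.5 .43 -.19 .22 22 .412 -.205 .14 22
```

```text
top needle [(300.4, 0.31, 3.2), (55.9, 0.0, 0.0)] zero/ticks [(347.7, 0.37, 2.7), (298.9, 0.18, 1.2), (258.3, 0.11, 0.5), (76.8, 0.07, 0.3)]
side needle [(302.8, 0.61, 5.9), (19.6, 0.07, 0.7)] zero/ticks [(298.3, 0.58, 3.3), (167.3, 0.27, 1.1), (258.6, 0.27, 1.1), (240.0, 0.16, 0.7)]
top needle [(353.3, 0.26, 2.9), (173.6, 0.0, 0.1)] zero/ticks [(349.4, 0.48, 3.9), (258.3, 0.09, 0.4), (76.8, 0.07, 0.3), (167.8, 0.06, 0.3)]
side needle [(357.2, 0.54, 6.3), (163.7, 0.01, 0.1)] zero/ticks [(350.3, 0.61, 4.8), (258.6, 0.22, 0.9), (166.3, 0.21, 1.1), (76.8, 0.16, 0.6)]
(array([ 0.46518032, -0.29560936,  0.05825223]), np.float64(0.0005650593690275563)) [ 0.46577324 -0.29055013] [ 0.46469789 -0.29477703] [ 0.40780602 -0.20389085] [ 0.40956668 -0.20592379]
now [ 0.5588 -0.0356  0.2282] yaw 20.1 f [ 0.5  0.2 -0.2] op 0.0881 t 8.3 q7 -1.36
[[-0.696,0.403,0.031,0,0,-0.003,-0.5],[-0.699,0.399,0.031,0,0,-0.003,-0.5],[-0.701,0.395,0.031,0,0,-0.004,-0.5],[-0.704,0.389,0.031,0,-0.001,-0.003,-0.5],[-0.706,0.384,0.033,0,0,-0.004,-0.5],[-0.224,0.072,0.8,0,0,0,-0.5],[-0.223,0.072,0.799,0,0,0,-0.5]]
```

>>> {"op": "carry_out", "data": {
  "motion": [
    [-0.696, 0.403, 0.03, 0, 0, -0.003, 0.2],
    [-0.699, 0.399, 0.03, 0, 0, -0.003, 0.2],
    [-0.701, 0.395, 0.03, 0, 0, -0.004, 0.2],
    [-0.704, 0.389, 0.03, 0, 0, -0.003, 0.2],
    [-0.706, 0.384, 0.03, 0, 0, -0.004, 0.2],
    [-0.224, 0.072, 0.8, 0, 0, 0, 0.2],
    [-0.223, 0.072, 0.8, 0, 0, 0, 0.2],
    [0, 0, 0, 0, 0, 0, 0.2]
  ],
  "grip_force": 12
}}

```text
t: 9.35
eef_pos: [0.4101, -0.2096, 0.1378]
ee_rot: [[0.928, 0.373, -0.004], [0.373, -0.928, 0.001], [-0.003, -0.003, -1.0]]
wrist_force: [0.3, 0.5, 0.7]
opening: 0.0352
finger_force: 0.0
```

```bash
python3 plan.py .2 .4087 -.205 .11 22 .4087 -.205 .07 22
```

```text
now [ 0.4101 -0.2096  0.1378] yaw 21.91 f [0.3 0.5 0.7] op 0.0352 t 9.3 q7 -0.91
[[0.011,-0.094,0.555,-0.001,0.001,-0.001,0.2],[0,0.001,0.8,0,0,0,0.2]]
```

>>> {"op": "carry_out", "data": {
  "motion": [
    [0.01, -0.09, 0.3, 0, 0, 0, 0.2],
    [0, 0, 0.2, 0, 0, 0, 0.2],
    [0, 0, 0, 0, 0, 0, 0.2],
    [0, 0, 0, 0, 0, 0, 0.2]
  ]
}}

```text
t: 9.85
eef_pos: [0.4115, -0.205, 0.1147]
ee_rot: [[0.927, 0.374, 0.001], [0.374, -0.927, -0.001], [0.001, 0.001, -1.0]]
wrist_force: [-0.4, -0.4, 0.3]
opening: 0.0355
finger_force: 0.0
```

```bash
python3 plan.py .2 .4087 -.205 .07 22
```

```text
now [ 0.4115 -0.205   0.1147] yaw 21.95 f [-0.4 -0.4  0.3] op 0.0355 t 9.8 q7 -0.93
[[-0.053,-0.022,0.893,0,0,0,0.2]]
```

>>> {"op": "carry_out", "data": {
  "motion": [
    [-0.05, -0.02, 0.4, 0, 0, 0, 0.2],
    [0, 0, 0.3, 0, 0, 0, 0.2],
    [0, 0, 0.2, 0, 0, 0, 0.2],
    [0, 0, 0, 0, 0, 0, 1],
    [0, 0, 0, 0, 0, 0, 1],
    [0, 0, 0, 0, 0, 0, 1],
    [0, 0, 0, 0, 0, 0, 1],
    [0, 0, 0, 0, 0, 0, 1]
  ]
}}

```text
t: 10.85
eef_pos: [0.4086, -0.2052, 0.0692]
ee_rot: [[0.928, 0.373, 0.001], [0.373, -0.928, -0.001], [0.001, 0.001, -1.0]]
wrist_force: [1.1, -1.5, 1.3]
opening: 0.0139
finger_force: 12.0
```

```bash
python3 plan.py 1 .4087 -.205 .07 22;python3 dial.py
```

```text
now [ 0.4086 -0.2052  0.0692] yaw 21.92 f [ 1.1 -1.5  1.3] op 0.0139 t 10.8 q7 -0.96
[[0.003,-0.003,-0.015,0.001,0,-0.001,1.0]]
top needle [(296.2, 0.25, 2.3), (103.7, 0.09, 0.9)] zero/ticks [(346.9, 0.34, 2.3), (94.4, 0.13, 1.1), (257.5, 0.11, 0.6), (298.8, 0.06, 0.2)]
side needle [(301.5, 0.62, 5.5), (215.8, 0.09, 1.0)] zero/ticks [(348.5, 0.5, 3.4), (299.0, 0.45, 2.2), (258.2, 0.21, 0.8), (75.5, 0.14, 0.6)]
```

>>> {"op": "carry_out", "data": {
  "motion": [
    [0, 0, 0, 0, 0, -0.085, 1],
    [0, 0, 0, 0, 0, -0.085, 1],
    [0, 0, 0, 0, 0, -0.085, 1],
    [0, 0, 0, 0, 0, -0.085, 1],
    [0, 0, 0, 0, 0, -0.085, 1],
    [0, 0, 0, 0, 0, 0, 1],
    [0, 0, 0, 0, 0, 0, 1]
  ]
}}

```text
t: 11.82
eef_pos: [0.4087, -0.2052, 0.0692]
ee_rot: [[0.335, 0.942, 0.001], [0.942, -0.335, -0.001], [-0.0, 0.001, -1.0]]
wrist_force: [1.5, -1.8, 5.5]
opening: 0.0137
finger_force: 12.0
```

>>> {"op": "carry_out", "data": {
  "motion": [
    [0, 0, 0, 0, 0, -0.085, 1],
    [0, 0, 0, 0, 0, -0.085, 1],
    [0, 0, 0, 0, 0, -0.085, 1],
    [0, 0, 0, 0, 0, -0.085, 1],
    [0, 0, 0, 0, 0, -0.085, 1],
    [0, 0, 0, 0, 0, 0, 1],
    [0, 0, 0, 0, 0, 0, 1]
  ]
}}

```text
t: 12.7
eef_pos: [0.4088, -0.2052, 0.0692]
ee_rot: [[-0.487, 0.873, 0.001], [0.873, 0.487, -0.001], [-0.001, 0.001, -1.0]]
wrist_force: [1.0, -3.5, 5.4]
opening: 0.0142
finger_force: 12.0
```

```bash
python3 plan.py 1 .4087 -.205 .07 119.7;python3 dial.py
```

```text
now [ 0.4088 -0.2052  0.0692] yaw 119.16 f [ 1.  -3.5  5.4] op 0.0142 t 12.7 q7 0.51
[[0.004,0,-0.016,0,0.001,-0.005,1.0]]
top needle [(194.4, 0.11, 1.1), (297.9, 0.1, 0.5)] zero/ticks [(299.0, 0.4, 2.5), (97.8, 0.18, 1.4), (27.7, 0.08, 0.4), (107.8, 0.06, 0.2)]
side needle [(316.8, 0.17, 1.3), (87.6, 0.14, 1.8)] zero/ticks [(300.3, 0.53, 3.0), (100.0, 0.51, 4.7), (247.0, 0.45, 4.6), (145.4, 0.26, 2.6)]
```

>>> {"op": "carry_out", "data": {
  "motion": [
    [0, 0, 0, 0, 0, 0, 0.2],
    [0, 0, 0, 0, 0, 0, 0.2],
    [0, 0, 0, 0, 0, 0, 0.2],
    [0, 0, -0.4, 0, 0, 0, 0.2],
    [0, 0, -0.9, 0, 0, 0, 0.2],
    [0, 0, -0.9, 0, 0, 0, 0.2],
    [0, 0, -0.6, 0, 0, 0, 0.0]
  ],
  "grip_force": 15
}}

```text
t: 13.68
eef_pos: [0.4083, -0.2047, 0.2106]
ee_rot: [[-0.49, 0.872, 0.001], [0.872, 0.49, -0.001], [-0.001, 0.001, -1.0]]
wrist_force: [0.4, -0.3, -0.3]
opening: 0.0411
finger_force: 0.0
```

```bash
python3 plan.py -.3 .42 .1 .23 89.3
```

```text
now [ 0.4083 -0.2047  0.2106] yaw 119.32 f [ 0.4 -0.3 -0.3] op 0.0411 t 13.7 q7 0.71
[[0.743,0.455,-0.056,0,0,0.037,-0.3],[0.774,0.399,-0.056,0,0,0.037,-0.3],[0.801,0.341,-0.056,0,0,0.038,-0.3],[0.825,0.279,-0.056,0,0,0.037,-0.3],[0.844,0.218,-0.056,0,0,0.038,-0.3],[0.858,0.153,-0.056,0,0,0.037,-0.3],[0.866,0.089,-0.056,0,0,0.038,-0.3]]
```

>>> {"op": "carry_out", "data": {
  "motion": [
    [0.743, 0.455, -0.056, 0, 0, 0.037, -0.3],
    [0.774, 0.399, -0.056, 0, 0, 0.037, -0.3],
    [0.801, 0.341, -0.056, 0, 0, 0.038, -0.3],
    [0.825, 0.279, -0.056, 0, 0, 0.037, -0.3],
    [0.844, 0.218, -0.056, 0, 0, 0.038, -0.3],
    [0, 0, 0, 0, 0, 0, -0.3]
  ]
}}

```text
t: 14.42
eef_pos: [0.4162, 0.016, 0.2231]
ee_rot: [[-0.142, 0.99, 0.001], [0.99, 0.142, 0.0], [0.0, 0.001, -1.0]]
wrist_force: [-0.3, -0.6, -0.9]
opening: 0.0571
finger_force: 0.0
```

Run:
```python
from m import *;from dial import *
hub=(.4655,-.2937)
t=snap("top","top3");s=snap("side","side3")
print(rice(t))
for n,im in(("top",t),("side",s)):
    print(n,"needle",peak(*prof(im,n,hub,.063,.018,.040),1),"tail",peak(*prof(im,n,hub,.063,.008,.016),2),"ticks",peak(*prof(im,n,hub,.060,.046,.064),6))
f=lambda x,k:cv2.resize(x,None,fx=k,fy=k,interpolation=cv2.INTER_CUBIC)[:,:,::-1]
A=f(t[205:260,365:420],6);B=f(s[138:193,333:393],6);cv2.imwrite("pics/d3.png",np.hstack([A,B]))
```

```text
[array([5.31700e-01, 1.71800e-01, 4.61000e-02, 3.16000e-02, 7.09308e+01]), array([ 0.5074,  0.0718,  0.031 ,  0.0276, -0.2306])]
top needle [(300.3, 0.33, 3.3)] tail [(116.1, 0.15, 1.9), (300.5, 0.15, 1.8)] ticks [(298.8, 0.41, 2.7), (117.9, 0.09, 0.5), (27.6, 0.08, 0.4), (208.8, 0.05, 0.3), (171.7, 0.04, 0.2), (63.0, 0.04, 0.2)]
side needle [(302.9, 0.39, 2.2)] tail [(220.9, 0.03, 0.2), (261.1, 0.02, 0.2)] ticks [(300.0, 0.71, 4.4), (194.3, 0.37, 4.6), (184.9, 0.3, 0.4), (70.3, 0.22, 1.2), (164.8, 0.19, 1.2), (27.9, 0.11, 0.5)]
```

View pics/d3.png

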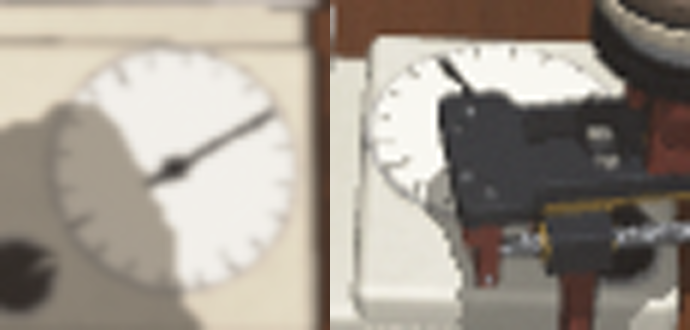

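```bash
python3 - <<'E'
from m import *
s=cv2.imread("pics/side3.png")[:,:,::-1].copy();H=hsv(s)
m=roi((H[...,1]<60)&(H[...,2]>120),283,255,400,318)
for k,c,a in comps(m,15):
    v,u=np.nonzero(k);print(c,a,u.min(),u.max(),v.min(),v.max())
    bot=(u[v>=v.max()-1].mean(),v.max());top=(u[v<=v.min()+1].mean(),v.min());print(cast("side",bot,.018),cast("side",top,.076))
for X in([.5317,.172],[.4189,.108],[.5074,.0718]):print(proj("side",X+[.018]),proj("side",X+[.076]))
t=cv2.imread("pics/top3.png")[:,:,::-1].copy();Ht=hsv(t);m=roi(Ht[...,1]<75,243,177,290,262)
for k,c,a in comps(m,25):print("top",c,a,np.median(t[k],0))
E
python3 plan.py -.3 .531 .171 .15 71.5 .531 .171 .07 71.5
```

```text
[392.48341232 262.84834123] 211 386 399 255 271
[0.3882966  0.09914845] [0.38989713 0.08780573]
[337.33703704 289.93703704] 270 330 346 279 301
[0.5301699  0.19311242] [0.53850814 0.16426518]
[337.82102287 293.70689659] [338.01225333 281.72915265]
[380.43868729 273.56604204] [382.2007621 261.2384944]
[347.26432909 261.57791144] [347.78672349 249.09328803]
top [255.73043478 216.00869565] 115 [178. 157. 139.]
top [285.57746479 222.35211268] 71 [89. 78. 72.]
now [0.4161 0.0127 0.2226] yaw 98.0 f [ 0.6  0.1 -0.1] op 0.0571 t 14.5 q7 -0.11
[[0.563,0.543,0.29,0,0,0.046,-0.3],[0.611,0.489,0.29,0,0,0.046,-0.3],[0.653,0.431,0.29,0,0,0.046,-0.3],[0.69,0.37,0.29,0,0,0.047,-0.3],[0.721,0.303,0.29,0,0,0.046,-0.3],[0.001,0,0.8,0,0,0,-0.3],[0,0.001,0.8,0,0,0,-0.3]]
```

>>> {"op": "carry_out", "data": {
  "motion": [
    [0.563, 0.543, 0.29, 0, 0, 0.046, -0.3],
    [0.611, 0.489, 0.29, 0, 0, 0.046, -0.3],
    [0.653, 0.431, 0.29, 0, 0, 0.046, -0.3],
    [0.69, 0.37, 0.29, 0, 0, 0.047, -0.3],
    [0.721, 0.303, 0.29, 0, 0, 0.046, -0.3],
    [0, 0, 0.6, 0, 0, 0, -0.3],
    [0, 0, 0, 0, 0, 0, -0.3]
  ]
}}

```text
t: 15.4
eef_pos: [0.5303, 0.1689, 0.1178]
ee_rot: [[0.319, 0.948, -0.005], [0.948, -0.319, -0.002], [-0.004, -0.004, -1.0]]
wrist_force: [-0.3, -0.9, 0.3]
opening: 0.0574
finger_force: 0.0
```

```bash
python3 plan.py -.3 .531 .172 .034 71.3
python3 - <<'E'
from m import *
print(rice(snap("top")))
E
```

```text
now [0.5303 0.1689 0.1178] yaw 71.41 f [-0.3 -0.9  0.3] op 0.0574 t 15.4 q7 -1.08
[[0.035,0,0.838,-0.001,0.001,0,-0.3],[0.033,-0.001,0.837,-0.001,0.001,0.001,-0.3]]
[array([ 0.6237,  0.1742,  0.09  ,  0.0539, 44.6083]), array([ 0.4654,  0.2105,  0.1186,  0.0252, 12.6916]), array([ 3.83800e-01,  7.67000e-02,  4.78000e-02,  2.27000e-02,
       -6.90107e+01])]
```

>>> {"op": "carry_out", "data": {
  "motion": [
    [0.035, 0, 0.84, 0, 0, 0, -0.3],
    [0.033, 0, 0.83, 0, 0, 0, -0.3],
    [0, 0, 0, 0, 0, 0, 1],
    [0, 0, 0, 0, 0, 0, 1],
    [0, 0, 0, 0, 0, 0, 1],
    [0, 0, -0.5, 0, 0, 0, 1],
    [0, 0, -0.9, 0, 0, 0, 1],
    [0, 0, -0.9, 0, 0, 0, 1]
  ],
  "grip_force": 15
}}

```text
t: 16.45
eef_pos: [0.5328, 0.1741, 0.1543]
ee_rot: [[0.318, 0.948, 0.001], [0.948, -0.318, 0.0], [0.001, 0.001, -1.0]]
wrist_force: [1.3, 0.5, -0.9]
opening: 0.0318
finger_force: 15.0
```

```bash
python3 - <<'E'
from m import *
t=cv2.imread("pics/top2.png")[:,:,::-1].copy();H=hsv(t)
# platform box rim (teal/white) in top view
for uv in [(350+62/5,150+115/5),(350+333/5,150+115/5),(350+333/5,150+217/5),(350+62/5,150+217/5)]:print(cast("top",uv,.119))
E
python3 plan.py 1 .55 .0 .26 40 .629 -.235 .22 -1.2 .629 -.235 .16 -1.2
```

```text
[ 0.65872584 -0.18911923]
[ 0.65638351 -0.36565299]
[ 0.58932952 -0.36292094]
[ 0.59161885 -0.18743114]
now [0.5328 0.1741 0.1543] yaw 71.44 f [ 1.3  0.5 -0.9] op 0.0318 t 16.4 q7 -1.06
[[-0.638,0.287,-0.423,0,0,0.055,1.0],[-0.603,0.356,-0.423,0,0,0.055,1.0],[-0.56,0.42,-0.423,0,0,0.055,1.0],[-0.511,0.479,-0.423,0,0,0.055,1.0],[-0.455,0.531,-0.422,0,0,0.054,1.0],[-0.303,0.769,0.133,0,0,0.06,1.0],[-0.208,0.8,0.134,0,0,0.06,1.0],[-0.111,0.819,0.133,0,0,0.06,1.0]]
[[-0.012,0.826,0.134,0,0,0.06,1.0],[0.087,0.822,0.133,0,0,0.06,1.0],[0.184,0.805,0.134,0,-0.001,0.06,1.0],[0.001,0,0.6,0,0,0,1.0],[0,0.001,0.6,0,0,0,1.0]]
```

>>> {"op": "carry_out", "data": {
  "motion": [
    [-0.638, 0.287, -0.423, 0, 0, 0.055, 1],
    [-0.603, 0.356, -0.423, 0, 0, 0.055, 1],
    [-0.56, 0.42, -0.423, 0, 0, 0.055, 1],
    [-0.511, 0.479, -0.423, 0, 0, 0.055, 1],
    [-0.455, 0.531, -0.422, 0, 0, 0.054, 1],
    [-0.303, 0.769, 0.133, 0, 0, 0.06, 1],
    [-0.208, 0.8, 0.134, 0, 0, 0.06, 1],
    [-0.111, 0.819, 0.133, 0, 0, 0.06, 1]
  ]
}}

```text
t: 17.45
eef_pos: [0.5898, -0.1187, 0.2391]
ee_rot: [[0.944, 0.329, 0.002], [0.329, -0.944, -0.001], [0.002, 0.001, -1.0]]
wrist_force: [0.5, -0.2, 0.2]
opening: 0.0316
finger_force: 15.0
```

>>> {"op": "carry_out", "data": {
  "motion": [
    [-0.012, 0.826, 0.134, 0, 0, 0.06, 1],
    [0.087, 0.822, 0.133, 0, 0, 0.06, 1],
    [0.184, 0.805, 0.134, 0, 0, 0.06, 1],
    [0, 0, 0.6, 0, 0, 0, 1],
    [0, 0, 0.6, 0, 0, 0, 1],
    [0, 0, 0, 0, 0, 0, 1],
    [0, 0, 0, 0, 0, 0, 1]
  ]
}}

```text
t: 18.32
eef_pos: [0.6297, -0.235, 0.1595]
ee_rot: [[1.0, -0.021, 0.002], [-0.021, -1.0, -0.0], [0.002, 0.0, -1.0]]
wrist_force: [-0.4, -0.8, -0.2]
opening: 0.0319
finger_force: 15.0
```

```bash
python3 plan.py 1 .629 -.242 .147 -1.2
python3 - <<'E'
from m import *
s=snap("side","side4");t=snap("top","top4");print(rice(t))
f=lambda x,k:cv2.resize(x,None,fx=k,fy=k,interpolation=cv2.INTER_CUBIC)[:,:,::-1]
A=f(s[110:190,265:345],5);B=f(t[190:270,230:290],5)
cv2.imwrite("pics/p4.png",np.hstack([A,B]))
E
```

```text
now [ 0.6297 -0.235   0.1595] yaw -1.2 f [-0.4 -0.8 -0.2] op 0.0319 t 18.3 q7 -1.48
[[-0.011,0.14,0.249,0,-0.001,0,1.0]]
[array([3.88000e-01, 8.07000e-02, 4.46000e-02, 2.37000e-02, 8.92939e+01])]
```

View pics/p4.png

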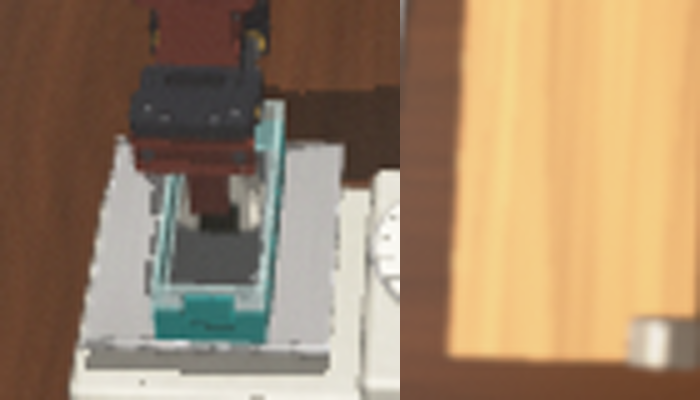

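>>> {"op": "carry_out", "data": {
  "motion": [
    [-0.011, 0.14, 0.249, 0, 0, 0, 1],
    [0, 0, 0.5, 0, 0, 0, 1],
    [0, 0, 0.4, 0, 0, 0, 1],
    [0, 0, 0, 0, 0, 0, 1],
    [0, 0, 0, 0, 0, 0, 1]
  ]
}}

```text
t: 19.05
eef_pos: [0.6278, -0.2422, 0.1001]
ee_rot: [[1.0, -0.021, -0.001], [-0.021, -1.0, -0.0], [-0.001, 0.0, -1.0]]
wrist_force: [0.2, -0.4, -0.4]
opening: 0.0318
finger_force: 15.0
```

```bash
python3 plan.py 1 .629 -.242 .097 -1.2
python3 - <<'E'
from m import *
t=cv2.imread("pics/top4.png")[:,:,::-1].copy();H=hsv(t)
m=roi((H[...,1]<85),270,240,300,275)
for k,c,a in comps(m,15):print(rect("top",k,.018),rect("top",k,.076),c,a)
E
```

```text
now [ 0.6278 -0.2422  0.1001] yaw -1.23 f [ 0.2 -0.4 -0.4] op 0.0318 t 19.1 q7 -1.49
[[0.023,-0.005,0.062,0,0,0,1.0]]
[3.84700e-01 8.07000e-02 4.46000e-02 3.04000e-02 8.92951e+01] [3.8530e-01 7.5800e-02 4.2900e-02 2.9200e-02 8.9295e+01] [282.32061069 258.39694656] 131
```

>>> {"op": "carry_out", "data": {
  "motion": [
    [0, 0, 0.06, 0, 0, 0, 1],
    [0, 0, 0, 0, 0, 0, 1],
    [0, 0, 0, 0, 0, 0, 0],
    [0, 0, 0, 0, 0, 0, 0],
    [0, 0, -0.4, 0, 0, 0, 0],
    [0, 0, -0.9, 0, 0, 0, 0],
    [0, 0, -0.9, 0, 0, 0, 0],
    [0, 0, -0.5, 0, 0, 0, -0.3]
  ]
}}

```text
t: 20.05
eef_pos: [0.6292, -0.242, 0.2365]
ee_rot: [[1.0, -0.021, 0.004], [-0.021, -1.0, -0.001], [0.004, 0.001, -1.0]]
wrist_force: [1.1, -0.3, -0.4]
opening: 0.0507
finger_force: 0.0
```

```bash
python3 plan.py -.3 .5 -.05 .24 45 .386 .081 .15 89.3 .386 .081 .12 89.3
```

```text
now [ 0.6292 -0.242   0.2365] yaw -1.2 f [ 1.1 -0.3 -0.4] op 0.0507 t 20.1 q7 -1.45
[[-0.444,-0.631,-0.014,0,0,-0.067,-0.3],[-0.356,-0.684,-0.014,0,0,-0.067,-0.3],[-0.261,-0.726,-0.014,0,0,-0.067,-0.3],[-0.162,-0.754,-0.014,0.001,0,-0.067,-0.3],[-0.06,-0.769,-0.013,0,-0.001,-0.068,-0.3],[0.045,-0.77,-0.013,0.001,0,-0.067,-0.3],[0.047,-0.693,0.36,0,0,-0.077,-0.3],[0.153,-0.677,0.36,0,0,-0.077,-0.3]]
[[0.255,-0.646,0.36,0,0,-0.078,-0.3],[0.353,-0.598,0.361,0,0,-0.077,-0.3],[0.441,-0.537,0.36,0,0,-0.078,-0.3],[-0.001,-0.001,0.6,0,0,0,-0.3]]
```

>>> {"op": "carry_out", "data": {
  "motion": [
    [-0.444, -0.631, -0.014, 0, 0, -0.067, -0.3],
    [-0.356, -0.684, -0.014, 0, 0, -0.067, -0.3],
    [-0.261, -0.726, -0.014, 0, 0, -0.067, -0.3],
    [-0.162, -0.754, -0.014, 0, 0, -0.067, -0.3],
    [-0.06, -0.769, -0.013, 0, 0, -0.068, -0.3],
    [0.045, -0.77, -0.013, 0, 0, -0.067, -0.3],
    [0.047, -0.693, 0.36, 0, 0, -0.077, -0.3],
    [0.153, -0.677, 0.36, 0, 0, -0.077, -0.3]
  ]
}}

```text
t: 21.05
eef_pos: [0.4531, 0.0033, 0.2012]
ee_rot: [[0.455, 0.89, 0.002], [0.89, -0.455, -0.001], [0.0, 0.003, -1.0]]
wrist_force: [0.6, 0.1, -0.1]
opening: 0.0573
finger_force: 0.0
```

>>> {"op": "carry_out", "data": {
  "motion": [
    [0.255, -0.646, 0.36, 0, 0, -0.077, -0.3],
    [0.353, -0.598, 0.36, 0, 0, -0.077, -0.3],
    [0.441, -0.537, 0.36, 0, 0, -0.077, -0.3],
    [0, 0, 0.4, 0, 0, 0, -0.3],
    [0, 0, 0, 0, 0, 0, -0.3],
    [0, 0, 0, 0, 0, 0, -0.3]
  ]
}}

```text
t: 21.8
eef_pos: [0.3859, 0.0811, 0.1271]
ee_rot: [[0.017, 1.0, 0.001], [1.0, -0.017, -0.0], [-0.0, 0.001, -1.0]]
wrist_force: [0.4, 0.3, -0.1]
opening: 0.0571
finger_force: 0.0
```

```bash
python3 plan.py -.3 .385 .081 .036 89
python3 - <<'E'
from m import *
s=snap("side","side5");t=snap("top","top5")
f=lambda x,k:cv2.resize(x,None,fx=k,fy=k,interpolation=cv2.INTER_CUBIC)[:,:,::-1]
A=f(s[225:305,350:430],5);B=f(t[150:230,350:425],5)
cv2.imwrite("pics/p5.png",np.hstack([A,B]))
for z in(.018,.076):print(proj("side",[.385,.081,z]))
E
```

```text
now [0.3859 0.0811 0.1271] yaw 89.05 f [ 0.4  0.3 -0.1] op 0.0571 t 21.8 q7 -0.6
[[-0.001,-0.007,0.608,0,0,0,-0.3],[-0.001,-0.007,0.607,0,0,0,-0.3],[0,-0.007,0.608,0.001,0,0,-0.3]]
[392.5336976  265.34321487]
[394.71218703 252.88965077]
```

View pics/p5.png

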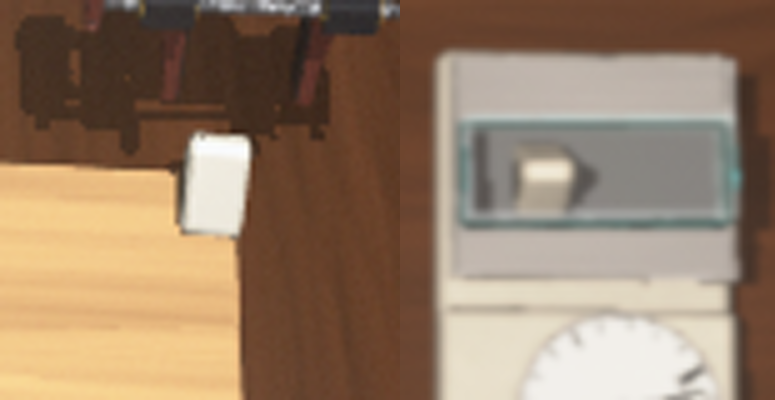

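>>> {"op": "carry_out", "data": {
  "motion": [
    [0, -0.007, 0.608, 0, 0, 0, -0.3],
    [0, -0.007, 0.608, 0, 0, 0, -0.3],
    [0, 0, 0.608, 0, 0, 0, -0.3],
    [0, 0, 0, 0, 0, 0, 1],
    [0, 0, 0, 0, 0, 0, 1],
    [0, 0, 0, 0, 0, 0, 1],
    [0, 0, 0, 0, 0, 0, 1]
  ]
}}

```text
t: 22.78
eef_pos: [0.3856, 0.0812, 0.0361]
ee_rot: [[0.016, 1.0, 0.003], [1.0, -0.016, 0.0], [0.0, 0.003, -1.0]]
wrist_force: [-0.3, -0.1, 7.7]
opening: 0.0329
finger_force: 14.8
```

>>> {"op": "carry_out", "data": {
  "motion": [
    [0, 0, -0.5, 0, 0, 0, 1],
    [0, 0, -0.9, 0, 0, 0, 1],
    [0, 0, -0.9, 0, 0, 0, 1],
    [0, 0, -0.9, 0, 0, 0, 1],
    [0, 0, 0, 0, 0, 0, 1]
  ]
}}

```text
t: 23.4
eef_pos: [0.3863, 0.0813, 0.1979]
ee_rot: [[0.017, 1.0, 0.007], [1.0, -0.017, -0.001], [-0.001, 0.007, -1.0]]
wrist_force: [0.1, -0.2, -1.1]
opening: 0.0326
finger_force: 14.8
```

```bash
python3 plan.py 1 .5 -.08 .25 40 .627 -.314 .2 -1.2 .627 -.314 .16 -1.2
```

```text
now [0.3863 0.0813 0.1979] yaw 89.02 f [ 0.1 -0.2 -1.1] op 0.0326 t 23.4 q7 -0.46
[[-0.531,0.389,-0.17,0.001,0,0.071,1.0],[-0.471,0.46,-0.171,0,0,0.071,1.0],[-0.401,0.522,-0.171,0.001,0,0.071,1.0],[-0.323,0.574,-0.173,0,0,0.072,1.0],[-0.237,0.614,-0.172,0.001,0,0.071,1.0],[-0.148,0.641,-0.174,0,-0.001,0.072,1.0],[-0.152,0.745,0.143,0,0,0.051,1.0],[-0.075,0.757,0.143,0,0,0.051,1.0]]
[[0.003,0.761,0.143,0,0,0.051,1.0],[0.08,0.756,0.143,0,0,0.052,1.0],[0.158,0.744,0.143,0,0,0.051,1.0],[0.233,0.724,0.143,0,0,0.052,1.0],[0.308,0.696,0.144,0,0,0.051,1.0],[0,0,0.8,0,0,0,1.0]]
```

>>> {"op": "carry_out", "data": {
  "motion": [
    [-0.531, 0.389, -0.17, 0, 0, 0.071, 1],
    [-0.471, 0.46, -0.171, 0, 0, 0.071, 1],
    [-0.401, 0.522, -0.171, 0, 0, 0.071, 1],
    [-0.323, 0.574, -0.173, 0, 0, 0.072, 1],
    [-0.237, 0.614, -0.172, 0, 0, 0.071, 1],
    [-0.148, 0.641, -0.174, 0, 0, 0.072, 1],
    [-0.152, 0.745, 0.143, 0, 0, 0.051, 1],
    [-0.075, 0.757, 0.143, 0, 0, 0.051, 1]
  ]
}}

```text
t: 24.4
eef_pos: [0.5348, -0.148, 0.2309]
ee_rot: [[0.882, 0.472, -0.001], [0.472, -0.882, -0.0], [-0.001, -0.0, -1.0]]
wrist_force: [0.3, 0.0, -0.9]
opening: 0.0327
finger_force: 14.8
```

>>> {"op": "carry_out", "data": {
  "motion": [
    [0.003, 0.761, 0.143, 0, 0, 0.051, 1],
    [0.08, 0.756, 0.143, 0, 0, 0.052, 1],
    [0.158, 0.744, 0.143, 0, 0, 0.051, 1],
    [0.233, 0.724, 0.143, 0, 0, 0.052, 1],
    [0.308, 0.696, 0.144, 0, 0, 0.051, 1],
    [0, 0, 0.5, 0, 0, 0, 1],
    [0, 0, 0, 0, 0, 0, 1],
    [0, 0, 0, 0, 0, 0, 1]
  ]
}}

```text
t: 25.4
eef_pos: [0.6258, -0.3132, 0.1714]
ee_rot: [[1.0, -0.018, -0.0], [-0.018, -1.0, 0.0], [-0.0, -0.0, -1.0]]
wrist_force: [0.1, 0.3, -0.8]
opening: 0.0323
finger_force: 14.8
```

```bash
python3 plan.py 1 .628 -.314 .15 -1.2 .628 -.314 .1 -1.2
```

```text
now [ 0.6258 -0.3132  0.1714] yaw -1.04 f [ 0.1  0.3 -0.8] op 0.0323 t 25.4 q7 -1.38
[[0.045,0.015,0.429,0,0,0.001,1.0],[0,0,0.5,0,0,0,1.0],[0,0,0.5,0,0,0,1.0]]
```

>>> {"op": "carry_out", "data": {
  "motion": [
    [0.045, 0.015, 0.43, 0, 0, 0, 1],
    [0, 0, 0.5, 0, 0, 0, 1],
    [0, 0, 0.3, 0, 0, 0, 1],
    [0, 0, 0.2, 0, 0, 0, 1],
    [0, 0, 0, 0, 0, 0, 1],
    [0, 0, 0, 0, 0, 0, 1]
  ]
}}

```text
t: 26.15
eef_pos: [0.6285, -0.3149, 0.1006]
ee_rot: [[1.0, -0.019, 0.001], [-0.019, -1.0, -0.0], [0.001, 0.0, -1.0]]
wrist_force: [0.3, -0.3, 0.4]
opening: 0.0327
finger_force: 14.8
```

```bash
python3 plan.py 1 .628 -.314 .097 -1.2;python3 plan.py -1 .56 -.04 .25 20
```

```text
now [ 0.6285 -0.3149  0.1006] yaw -1.1 f [ 0.3 -0.3  0.4] op 0.0327 t 26.1 q7 -1.4
[[-0.01,-0.018,0.073,0,-0.001,0.001,1.0]]
now [ 0.6285 -0.3149  0.1006] yaw -1.1 f [ 0.3 -0.3  0.4] op 0.0327 t 26.1 q7 -1.4
[[-0.184,-0.684,-0.374,0,0,-0.023,-1.0],[-0.152,-0.691,-0.374,0,0,-0.023,-1.0],[-0.12,-0.698,-0.374,0,0,-0.023,-1.0],[-0.088,-0.702,-0.374,0,0,-0.023,-1.0],[-0.056,-0.706,-0.374,0,0,-0.023,-1.0],[-0.023,-0.708,-0.374,0,0,-0.023,-1.0],[0.009,-0.708,-0.374,0,0,-0.023,-1.0],[0.041,-0.706,-0.373,0,0,-0.023,-1.0]]
```

>>> {"op": "carry_out", "data": {
  "motion": [
    [0, 0, 0.03, 0, 0, 0, 1],
    [0, 0, 0, 0, 0, 0, 1],
    [0, 0, 0, 0, 0, 0, 0],
    [0, 0, 0, 0, 0, 0, 0],
    [0, 0, -0.4, 0, 0, 0, 0],
    [0, 0, -0.9, 0, 0, 0, 0],
    [0, 0, -0.9, 0, 0, 0, 0],
    [0, 0, -0.7, 0, 0, 0, -0.3]
  ]
}}

```text
t: 27.15
eef_pos: [0.6286, -0.3147, 0.2474]
ee_rot: [[1.0, -0.019, 0.003], [-0.019, -1.0, -0.001], [0.003, 0.001, -1.0]]
wrist_force: [0.9, -0.4, 0.0]
opening: 0.0509
finger_force: 0.0
```

>>> {"op": "carry_out", "data": {
  "motion": [
    [0, -0.8, -0.2, 0, 0, 0, -1],
    [0, -0.8, -0.2, 0, 0, 0, -1],
    [0, -0.8, 0, 0, 0, 0, -1],
    [0, -0.8, 0, 0, 0, 0, -1],
    [0, -0.8, 0, 0, 0, 0, -1],
    [0, 0, 0, 0, 0, 0, -1],
    [0, 0, 0, 0, 0, 0, -1],
    [0, 0, 0, 0, 0, 0, -1]
  ]
}}

```text
t: 28.15
eef_pos: [0.6318, -0.1166, 0.2637]
ee_rot: [[1.0, -0.021, 0.0], [-0.021, -1.0, -0.001], [0.0, 0.001, -1.0]]
wrist_force: [-0.7, -0.6, 0.9]
opening: 0.0881
finger_force: 0.0
```

```bash
cat > tray.py <<'E'
from m import *
def trayboxes(t,s):
    H=hsv(t);
    # white lids: bright low-sat; teal frame
    m=roi((H[...,0]>75)&(H[...,0]<100)&(H[...,1]>60),150,170,236,290)
    m=cv2.morphologyEx(m.astype(np.uint8),cv2.MORPH_CLOSE,np.ones((3,3)))
    return [(rect("top",k,.056),a) for k,c,a in comps(m,20)]
E
python3 - <<'E'
from tray import *;from dial import *
t=snap("top","top6");s=snap("side","side6");hub=(.4655,-.2937)
for n,im in(("top",t),("side",s)):
    print(n,"needle",peak(*prof(im,n,hub,.063,.018,.040),1),"ticks",peak(*prof(im,n,hub,.060,.046,.064),6))
f=lambda x,k:cv2.resize(x,None,fx=k,fy=k,interpolation=cv2.INTER_CUBIC)[:,:,::-1]
A=f(s[95:200,270:395],4);B=f(t[170:290,150:240],3.5)
o=np.zeros((420,500+315,3),np.uint8);o[:,:500]=A;o[:,500:]=B;cv2.imwrite("pics/p6.png",cv2.resize(o[:,:],(800,412)))
print(trayboxes(t,s))
E
python3 plan.py -1 .628 -.278 .2 88.7
```

```text
top needle [(272.7, 0.33, 3.4)] ticks [(298.7, 0.39, 2.5), (273.5, 0.27, 1.7), (133.8, 0.08, 0.8), (59.2, 0.07, 0.7), (208.9, 0.06, 0.3), (27.5, 0.04, 0.1)]
side needle [(275.5, 0.67, 6.1)] ticks [(300.0, 0.67, 3.7), (274.2, 0.52, 3.2), (116.4, 0.19, 0.7), (207.7, 0.16, 0.9), (28.0, 0.11, 0.6), (261.7, 0.09, 0.3)]
[(array([5.90100e-01, 3.73600e-01, 1.76300e-01, 6.48000e-02, 8.92498e+01]), np.int32(173)), (array([3.84400e-01, 3.91900e-01, 1.76600e-01, 6.62000e-02, 8.51344e+01]), np.int32(207))]
now [ 0.6317 -0.1162  0.2634] yaw -1.21 f [-0.3  0.5 -1. ] op 0.0877 t 28.2 q7 -1.65
[[-0.001,0.324,0.127,0,0,-0.078,-1.0],[-0.051,0.32,0.127,0,0,-0.079,-1.0],[-0.1,0.308,0.127,0,0,-0.078,-1.0],[-0.147,0.288,0.127,0,0,-0.079,-1.0],[-0.191,0.261,0.127,0,0,-0.078,-1.0],[-0.229,0.229,0.127,0,0,-0.079,-1.0],[-0.262,0.19,0.127,0,0,-0.078,-1.0],[-0.288,0.147,0.127,0,0,-0.079,-1.0]]
[[-0.308,0.1,0.126,0,0,-0.078,-1.0],[-0.319,0.05,0.127,0,0,-0.079,-1.0]]
```

View pics/p6.png

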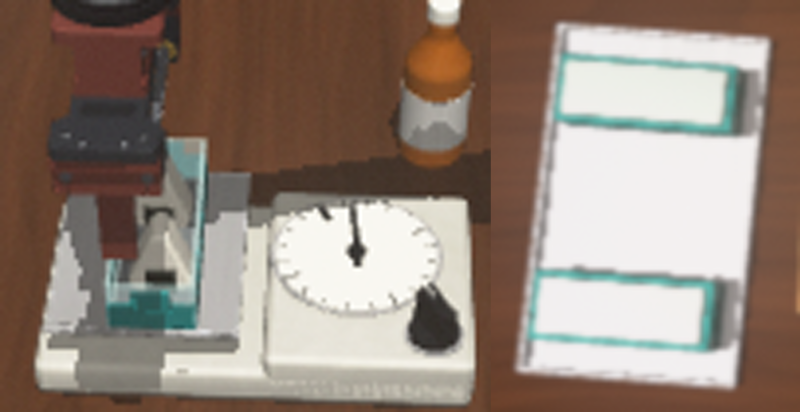

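Run:
```python
from m import *
t=cv2.imread("pics/top6.png")[:,:,::-1].copy()
K=4;T=cv2.resize(t[160:295,145:245],None,fx=K,fy=K,interpolation=cv2.INTER_CUBIC)
H=hsv(T)
for th in(25,35,45,60):
    m=((H[...,0]>70)&(H[...,0]<105)&(H[...,1]>th)).astype(np.uint8)
    cs,hi=cv2.findContours(m,cv2.RETR_CCOMP,cv2.CHAIN_APPROX_NONE)
    for c,h in zip(cs,hi[0]):
        if h[3]>=0 and cv2.contourArea(c)>4000:
            c=c[:,0];P=np.array([cast("top",((p[0]+.5)/K-.5+145,(p[1]+.5)/K-.5+160),.056) for p in c],np.float32)
            (x,y),(w,l),a=cv2.minAreaRect(P)
            M=P.mean(0)
            mm=np.zeros_like(m);cv2.drawContours(mm,[c[:,None]],-1,1,-1);v,u=np.nonzero(mm)
            Q=np.array([cast("top",((p+.5)/K-.5+145,(q+.5)/K-.5+160),.056) for p,q in zip(u[::5],v[::5])]);ev,V=np.linalg.eigh(np.cov(Q.T));V=V[:,1]
            print(th,np.round([x,y,w,l,a],4),Q.mean(0).round(4),np.degrees(np.arctan(V[1]/V[0])).round(2))
# side: -y lid edge rows
s=cv2.imread("pics/side6.png")[:,:,::-1].copy();H=hsv(s);m=roi((H[...,0]>75)&(H[...,0]<105)&(H[...,1]>90),270,310,440,400)
for k,c,a in comps(m,15):
    v,u=np.nonzero(k);print(a,u.min(),u.max(),v.min(),[ (int(r),int(u[v==r].min()),int(u[v==r].max())) for r in range(v.min(),v.min()+5)])
# box on platform: hole in teal rim, top
T=cv2.resize(t[150:215,350:425],None,fx=K,fy=K,interpolation=cv2.INTER_CUBIC);H=hsv(T)
m=((H[...,0]>60)&(H[...,0]<110)&(H[...,1]>45)).astype(np.uint8)
for k,c,a in comps(m,100):
    v,u=np.nonzero(k);P=np.array([cast("top",((p+.5)/K-.5+350,(q+.5)/K-.5+150),.118) for p,q in zip(u,v)],np.float32);print("box",a,np.round(cv2.minAreaRect(P)[0]+cv2.minAreaRect(P)[1],4),cv2.minAreaRect(P)[2])
```

```text
25 [3.8420e-01 3.9500e-01 1.6210e-01 5.5100e-02 8.4921e+01] [0.3841 0.3948] 85.0
25 [5.97300e-01 3.76500e-01 1.62100e-01 5.51000e-02 8.50543e+01] [0.5971 0.3762] 85.22
35 [3.84300e-01 3.95000e-01 1.63300e-01 5.62000e-02 8.49727e+01] [0.384  0.3945] 85.03
35 [5.97300e-01 3.76500e-01 1.63300e-01 5.61000e-02 8.51098e+01] [0.5972 0.3764] 85.19
45 [3.84100e-01 3.95100e-01 1.64700e-01 5.72000e-02 8.49731e+01] [0.3839 0.3951] 84.98
45 [5.97400e-01 3.76600e-01 1.64900e-01 5.75000e-02 8.50929e+01] [0.5972 0.3764] 85.07
60 [5.97500e-01 3.77000e-01 1.67500e-01 5.92000e-02 8.50616e+01] [0.5974 0.3767] 85.05
498 286 326 328 [(328, 299, 299), (329, 298, 308), (330, 298, 317), (331, 298, 325), (332, 298, 325)]
396 387 419 338 [(338, 390, 391), (339, 389, 401), (340, 389, 411), (341, 389, 417), (342, 389, 418)]
box 130 [ 0.6153 -0.3635  0.0081  0.0108] 87.69103240966797
```

```bash
python3 - <<'E'
from m import *
t=cv2.imread("pics/top5.png")[:,:,::-1].copy();H=hsv(t)
G=(t[...,1].astype(np.float32)-t[...,0].astype(np.float32)) # teal-ness
def S(xs,ys):
    P=np.array([[proj("top",[x,y,.119]) for x in xs] for y in ys],np.float32);return cv2.remap(G,P[...,0],P[...,1],cv2.INTER_LINEAR).mean(1)
ys=np.arange(-.395,-.165,.003);v=S(np.linspace(.605,.65,9),ys);print([(round(float(y),3),int(a)) for y,a in zip(ys,v) if abs(y+.278)>.06])
P=lambda xs,ys:np.array([[proj("top",[x,y,.119]) for y in ys] for x in xs],np.float32)
xs=np.arange(.57,.69,.003);p=P(xs,np.linspace(-.35,-.3,9));v=cv2.remap(G,p[...,0],p[...,1],cv2.INTER_LINEAR).mean(1);print([(round(float(y),3),int(a)) for y,a in zip(xs,v)])
E
python3 plan.py -1 .63 -.278 .2 88.7 .63 -.278 .145 88.7
```

```text
[(-0.395, -37), (-0.392, -36), (-0.389, -31), (-0.386, -26), (-0.383, -23), (-0.38, -22), (-0.377, -20), (-0.374, -19), (-0.371, -15), (-0.368, -3), (-0.365, 11), (-0.362, 17), (-0.359, 16), (-0.356, 12), (-0.353, 6), (-0.35, 1), (-0.347, -1), (-0.344, -1), (-0.341, -1), (-0.218, -3), (-0.215, -2), (-0.212, -2), (-0.209, -2), (-0.206, -3), (-0.203, -3), (-0.2, -3), (-0.197, -3), (-0.194, 1), (-0.191, 9), (-0.188, 14), (-0.185, 5), (-0.182, -4), (-0.179, -10), (-0.176, -12), (-0.173, -14), (-0.17, -19), (-0.167, -29)]
[(0.57, -9), (0.573, -9), (0.576, -9), (0.579, -8), (0.582, -3), (0.585, 9), (0.588, 16), (0.591, 6), (0.594, 1), (0.597, -1), (0.6, -2), (0.603, -2), (0.606, -2), (0.609, -2), (0.612, -2), (0.615, -2), (0.618, -2), (0.621, -2), (0.624, -2), (0.627, -2), (0.63, -2), (0.633, -2), (0.636, -2), (0.639, -2), (0.642, -2), (0.645, 0), (0.648, 3), (0.651, 9), (0.654, 11), (0.657, 6), (0.66, -3), (0.663, -8), (0.666, -10), (0.669, -10), (0.672, -10), (0.675, -10), (0.678, -10), (0.681, -10), (0.684, -9), (0.687, -9)]
now [ 0.6317 -0.1162  0.2634] yaw -1.21 f [-0.3  0.5 -1. ] op 0.0877 t 28.2 q7 -1.65
[[0.003,0.324,0.127,0,0,-0.078,-1.0],[-0.047,0.32,0.127,0,0,-0.079,-1.0],[-0.097,0.309,0.127,0,0,-0.078,-1.0],[-0.143,0.29,0.127,0,0,-0.079,-1.0],[-0.187,0.264,0.127,0,0,-0.078,-1.0],[-0.226,0.231,0.127,0,0,-0.079,-1.0],[-0.26,0.193,0.127,0,0,-0.078,-1.0],[-0.286,0.151,0.127,0,0,-0.079,-1.0]]
[[-0.307,0.103,0.126,0,0,-0.078,-1.0],[-0.319,0.055,0.127,0,0,-0.079,-1.0],[0,0,0.55,0,0,0,-1.0],[0.001,0,0.55,0,0,0,-1.0]]
```

>>> {"op": "carry_out", "data": {
  "motion": [
    [0, 0.324, 0.127, 0, 0, -0.078, -1],
    [-0.047, 0.32, 0.127, 0, 0, -0.079, -1],
    [-0.097, 0.309, 0.127, 0, 0, -0.078, -1],
    [-0.143, 0.29, 0.127, 0, 0, -0.079, -1],
    [-0.187, 0.264, 0.127, 0, 0, -0.078, -1],
    [-0.226, 0.231, 0.127, 0, 0, -0.079, -1],
    [-0.26, 0.193, 0.127, 0, 0, -0.078, -1],
    [-0.286, 0.151, 0.127, 0, 0, -0.079, -1]
  ]
}}

```text
t: 29.25
eef_pos: [0.6303, -0.2458, 0.2122]
ee_rot: [[0.324, 0.946, -0.0], [0.946, -0.324, -0.0], [-0.0, -0.0, -1.0]]
wrist_force: [-0.3, -0.0, 0.7]
opening: 0.0879
finger_force: 0.0
```

>>> {"op": "carry_out", "data": {
  "motion": [
    [-0.307, 0.103, 0.126, 0, 0, -0.078, -1],
    [-0.319, 0.055, 0.127, 0, 0, -0.079, -1],
    [0, 0, 0.5, 0, 0, 0, -1],
    [0, 0, 0, 0, 0, 0, -1],
    [0, 0, 0, 0, 0, 0, -1]
  ]
}}

```text
t: 29.88
eef_pos: [0.6305, -0.2767, 0.1756]
ee_rot: [[0.02, 1.0, 0.001], [1.0, -0.02, 0.0], [0.0, 0.001, -1.0]]
wrist_force: [-0.2, -0.2, 0.6]
opening: 0.0878
finger_force: 0.0
```

```bash
python3 plan.py -1 .623 -.275 .15 88.7 .623 -.275 .09 88.7
```

```text
now [ 0.6305 -0.2767  0.1756] yaw 88.83 f [-0.2 -0.2  0.6] op 0.0878 t 29.9 q7 -0.01
[[0.031,-0.151,0.512,0,0,0.001,-1.0],[0,0,0.6,0,0,0,-1.0],[0,-0.001,0.6,0,0,0,-1.0]]
```

>>> {"op": "carry_out", "data": {
  "motion": [
    [0.031, -0.151, 0.51, 0, 0, 0, -1],
    [0, 0, 0.4, 0, 0, 0, -1],
    [0, 0, 0.4, 0, 0, 0, -1],
    [0, 0, 0.4, 0, 0, 0, -1],
    [0, 0, 0, 0, 0, 0, -1],
    [0, 0, 0, 0, 0, 0, -1]
  ],
  "grip_force": 25
}}

```text
t: 30.62
eef_pos: [0.6233, -0.2747, 0.0898]
ee_rot: [[0.02, 1.0, 0.001], [1.0, -0.02, 0.0], [0.0, 0.001, -1.0]]
wrist_force: [0.5, 0.2, -0.3]
opening: 0.0878
finger_force: 0.0
```

>>> {"op": "carry_out", "data": {
  "motion": [
    [0, 0, 0, 0, 0, 0, 1],
    [0, 0, 0, 0, 0, 0, 1],
    [0, 0, 0, 0, 0, 0, 1],
    [0, 0, 0, 0, 0, 0, 1],
    [0, 0, 0, 0, 0, 0, 1]
  ]
}}

```text
t: 31.25
eef_pos: [0.6234, -0.2749, 0.0898]
ee_rot: [[0.02, 1.0, 0.001], [1.0, -0.02, -0.0], [-0.0, 0.001, -1.0]]
wrist_force: [3.2, -1.1, 0.6]
opening: 0.0678
finger_force: 25.0
```

>>> {"op": "carry_out", "data": {
  "motion": [
    [0, 0, -0.3, 0, 0, 0, 1],
    [0, 0, -0.8, 0, 0, 0, 1],
    [0, 0, -0.9, 0, 0, 0, 1],
    [0, 0, -0.9, 0, 0, 0, 1],
    [0, 0, 0, 0, 0, 0, 1]
  ]
}}

```text
t: 31.88
eef_pos: [0.6237, -0.2747, 0.2385]
ee_rot: [[0.02, 1.0, 0.004], [1.0, -0.02, -0.002], [-0.002, 0.004, -1.0]]
wrist_force: [0.2, -0.2, -4.9]
opening: 0.0679
finger_force: 25.0
```

```bash
python3 plan.py 1 .52 .05 .24 87 .4907 .3857 .2 85.05 .4907 .3857 .12 85.05
```

```text
now [ 0.6237 -0.2747  0.2385] yaw 88.85 f [ 0.2 -0.2 -4.9] op 0.0679 t 31.9 q7 0.02
[[0.806,-0.275,-0.006,0,0,0.002,1.0],[0.805,-0.279,-0.007,0,0,0.002,1.0],[0.804,-0.282,-0.006,0,0,0.002,1.0],[0.803,-0.285,-0.007,0,0,0.002,1.0],[0.802,-0.288,-0.006,0.001,0,0.002,1.0],[0.801,-0.292,-0.006,0,0,0.002,1.0],[0.8,-0.295,-0.006,0.001,0,0.002,1.0],[0.799,-0.298,-0.005,0,0.001,0.002,1.0]]
[[0.834,-0.117,0.1,0,0,0.002,1.0],[0.834,-0.12,0.1,0,0,0.002,1.0],[0.833,-0.123,0.1,0,0,0.002,1.0],[0.833,-0.127,0.1,0,0,0.002,1.0],[0.832,-0.13,0.1,0,0,0.002,1.0],[0.832,-0.133,0.1,0,0,0.002,1.0],[0.831,-0.137,0.101,0,0,0.003,1.0],[0.831,-0.142,0.1,0,0,0.002,1.0]]
[[0,0,0.8,0,0,0,1.0],[0,0,0.8,0,0,0,1.0]]
```

>>> {"op": "carry_out", "data": {
  "motion": [
    [0.2, -0.07, 0, 0, 0, 0, 1],
    [0.4, -0.14, 0, 0, 0, 0, 1],
    [0.6, -0.21, 0, 0, 0, 0.002, 1],
    [0.7, -0.25, 0, 0, 0, 0.002, 1],
    [0.7, -0.25, 0, 0, 0, 0.002, 1],
    [0.7, -0.25, 0, 0, 0, 0.002, 1],
    [0.7, -0.25, 0, 0, 0, 0.002, 1],
    [0.7, -0.25, 0, 0, 0, 0.002, 1]
  ]
}}

```text
t: 32.88
eef_pos: [0.5435, -0.0361, 0.2322]
ee_rot: [[0.044, 0.999, -0.004], [0.999, -0.044, 0.0], [0.0, -0.004, -1.0]]
wrist_force: [-0.1, 0.3, -4.2]
opening: 0.0677
finger_force: 25.0
```

>>> {"op": "carry_out", "data": {
  "motion": [
    [0.7, -0.18, 0, 0, 0, 0.002, 1],
    [0.7, -0.14, 0, 0, 0, 0.002, 1],
    [0.7, -0.13, 0, 0, 0, 0.002, 1],
    [0.7, -0.13, 0, 0, 0, 0.002, 1],
    [0.7, -0.13, 0, 0, 0, 0.002, 1],
    [0.7, -0.13, 0, 0, 0, 0.002, 1],
    [0.6, -0.12, 0, 0, 0, 0.002, 1],
    [0.6, -0.12, 0, 0, 0, 0.002, 1]
  ]
}}

```text
t: 33.88
eef_pos: [0.5055, 0.2354, 0.2322]
ee_rot: [[0.075, 0.997, -0.004], [0.997, -0.075, -0.002], [-0.002, -0.004, -1.0]]
wrist_force: [0.4, 0.3, -4.1]
opening: 0.0681
finger_force: 25.0
```

```bash
python3 plan.py 1 .4907 .3857 .2 85.05 .4907 .3857 .1 85.05
```

```text
now [0.5055 0.2354 0.2322] yaw 85.68 f [ 0.4  0.3 -4.1] op 0.0681 t 33.9 q7 -0.92
[[0.744,-0.13,0.16,0,0,0.001,1.0],[0.744,-0.131,0.16,-0.001,0,0.002,1.0],[0.743,-0.135,0.16,0,0.001,0.001,1.0],[0.743,-0.136,0.161,-0.001,0,0.002,1.0],[0,0,0.667,0,0,0,1.0],[0,0,0.666,0,0,0,1.0],[0,-0.001,0.667,0,0,0,1.0]]
```

>>> {"op": "carry_out", "data": {
  "motion": [
    [0.6, -0.11, 0.1, 0, 0, 0.002, 1],
    [0.6, -0.11, 0.1, 0, 0, 0.002, 1],
    [0.6, -0.11, 0.1, 0, 0, 0.001, 1],
    [0.5, -0.09, 0.1, 0, 0, 0, 1],
    [0.35, -0.06, 0.1, 0, 0, 0, 1],
    [0.2, -0.04, 0.1, 0, 0, 0, 1],
    [0, 0, 0, 0, 0, 0, 1],
    [0, 0, 0, 0, 0, 0, 1]
  ]
}}

```text
t: 34.88
eef_pos: [0.4939, 0.3782, 0.2043]
ee_rot: [[0.087, 0.996, 0.0], [0.996, -0.087, -0.001], [-0.001, 0.0, -1.0]]
wrist_force: [0.9, -0.3, -5.0]
opening: 0.0676
finger_force: 25.0
```

```bash
python3 plan.py 1 .4907 .3857 .1 85.05
```

```text
now [0.4939 0.3782 0.2043] yaw 85.01 f [ 0.9 -0.3 -5. ] op 0.0676 t 34.9 q7 -1.18
[[0.049,-0.026,0.695,0,0,0,1.0],[0.049,-0.026,0.695,0,0,0,1.0],[0.048,-0.026,0.695,0,0,0,1.0]]
```

>>> {"op": "carry_out", "data": {
  "motion": [
    [0.049, -0.026, 0.69, 0, 0, 0, 1],
    [0.049, -0.026, 0.69, 0, 0, 0, 1],
    [0.048, -0.026, 0.69, 0, 0, 0, 1],
    [0, 0, 0.7, 0, 0, 0, 1],
    [0, 0, 0.5, 0, 0, 0, 1],
    [0, 0, 0.2, 0, 0, 0, 1],
    [0, 0, 0, 0, 0, 0, 1],
    [0, 0, 0, 0, 0, 0, 1]
  ]
}}

```text
t: 35.88
eef_pos: [0.491, 0.3873, 0.0322]
ee_rot: [[0.086, 0.996, 0.002], [0.996, -0.086, 0.001], [0.001, 0.001, -1.0]]
wrist_force: [-0.5, -0.0, -4.1]
opening: 0.0678
finger_force: 25.0
```

```bash
python3 plan.py 1 .4907 .3857 .021 85.05
```

```text
now [0.491  0.3873 0.0322] yaw 85.05 f [-0.5 -0.  -4.1] op 0.0678 t 35.9 q7 -1.32
[[-0.032,-0.003,0.224,0.001,-0.001,0,1.0]]
```

>>> {"op": "carry_out", "data": {
  "motion": [
    [-0.03, 0, 0.2, 0, 0, 0, 1],
    [0, 0, 0.04, 0, 0, 0, 1],
    [0, 0, 0, 0, 0, 0, 1],
    [0, 0, 0, 0, 0, 0, 1]
  ]
}}

```text
t: 36.38
eef_pos: [0.4905, 0.3851, 0.0199]
ee_rot: [[0.086, 0.996, 0.001], [0.996, -0.086, -0.0], [-0.0, 0.001, -1.0]]
wrist_force: [-0.8, -3.4, 5.1]
opening: 0.0679
finger_force: 25.0
```

>>> {"op": "carry_out", "data": {
  "motion": [
    [0, 0, 0, 0, 0, 0, -1],
    [0, 0, 0, 0, 0, 0, -1],
    [0, 0, 0, 0, 0, 0, -1],
    [0, 0, -0.4, 0, 0, 0, -1],
    [0, 0, -0.9, 0, 0, 0, -1],
    [0, 0, -0.9, 0, 0, 0, -1],
    [0, 0, -0.9, 0, 0, 0, -1],
    [0, 0, -0.9, 0, 0, 0, -1]
  ]
}}

```text
t: 37.38
eef_pos: [0.4898, 0.3855, 0.222]
ee_rot: [[0.085, 0.996, 0.001], [0.996, -0.085, 0.001], [0.001, 0.001, -1.0]]
wrist_force: [0.9, 0.8, -0.1]
opening: 0.0879
finger_force: 0.0
```

>>> {"op": "carry_out", "data": {
  "motion": [
    [-0.8, 0.1, 0, 0, 0, 0, -1],
    [-0.8, 0.1, 0, 0, 0, 0, -1],
    [-0.8, 0.1, 0, 0, 0, 0, -1],
    [-0.8, 0.1, 0, 0, 0, 0, -1],
    [-0.8, 0.1, 0, 0, 0, 0, -1],
    [-0.8, 0.1, 0, 0, 0, 0, -1],
    [-0.8, 0.1, 0, 0, 0, 0, -1],
    [-0.8, 0.1, 0, 0, 0, 0, -1]
  ]
}}

```text
t: 38.38
eef_pos: [0.5024, 0.0621, 0.2202]
ee_rot: [[0.085, 0.996, 0.001], [0.996, -0.085, -0.0], [-0.0, 0.002, -1.0]]
wrist_force: [1.0, -0.1, -0.1]
opening: 0.0878
finger_force: 0.0
```

```bash
cat > q.py <<'E'
from m import *
t=snap("top","top7");s=snap("side","side7")
G=(t[...,1].astype(np.float32)-t[...,0].astype(np.float32))
c0=np.array([.4907,.3857]);a=np.radians(85.05);ax=np.array([np.cos(a),np.sin(a)]);ay=np.array([-ax[1],ax[0]])
z=.048
def prof(L,W,along):
    if along:P=[[proj("top",[*(c0+l*ax+w*ay),z]) for w in W] for l in L]
    else:P=[[proj("top",[*(c0+l*ax+w*ay),z]) for l in L] for w in W]
    P=np.array(P,np.float32);return cv2.remap(G,P[...,0],P[...,1],cv2.INTER_LINEAR).mean(1)
L=np.arange(-.11,.11,.002);v=prof(L,np.linspace(-.025,.025,9),1);print("len",[(round(float(l)*1000),int(x)) for l,x in zip(L,v) if abs(l)>.07])
for Ls in(np.linspace(-.08,-.06,5),np.linspace(.05,.07,5)):
    W=np.arange(-.05,.052,.002);v=prof(Ls,W,0);print("wid",[(round(float(l)*1000),int(x)) for l,x in zip(W,v) if abs(l)>.02])
f=lambda x,k:cv2.resize(x,None,fx=k,fy=k,interpolation=cv2.INTER_CUBIC)[:,:,::-1]
A=f(t[165:290,150:240],4);B=f(s[310:400,270:440],2.5);o=np.zeros((500,360+425,3),np.uint8);o[:,:360]=A;o[:225,360:]=B;cv2.imwrite("pics/p7.png",o)
E
python3 q.py
```

```text
len [(-110, -4), (-108, -4), (-106, -3), (-104, -2), (-102, 0), (-100, 3), (-98, 7), (-96, 9), (-94, 7), (-92, 4), (-90, 0), (-88, -2), (-86, -3), (-84, -4), (-82, -4), (-80, -4), (-78, -4), (-76, -4), (-74, -4), (-72, -4), (70, 2), (72, 5), (74, 7), (76, 9), (78, 10), (80, 10), (82, 10), (84, 10), (86, 6), (88, 2), (90, -3), (92, -7), (94, -12), (96, -17), (98, -24), (100, -29), (102, -34), (104, -35), (106, -36), (108, -36)]
wid [(-50, -2), (-48, -2), (-46, -2), (-44, -2), (-42, -2), (-40, -2), (-38, -2), (-36, -2), (-34, 0), (-32, 1), (-30, 1), (-28, 0), (-26, -1), (-24, -3), (-22, -4), (20, -5), (22, -6), (24, -6), (26, -5), (28, -4), (30, -2), (32, 1), (34, 6), (36, 6), (38, 1), (40, -1), (42, -2), (44, -2), (46, -2), (48, -2), (50, -2)]
wid [(-50, -2), (-48, -2), (-46, -2), (-44, -2), (-42, -2), (-40, -2), (-38, -2), (-36, -2), (-34, -1), (-32, 0), (-30, 3), (-28, 3), (-26, 1), (-24, 0), (-22, -2), (20, -2), (22, -2), (24, -2), (26, -2), (28, -1), (30, 0), (32, 3), (34, 7), (36, 7), (38, 3), (40, 0), (42, -1), (44, -2), (46, -2), (48, -2), (50, -2)]
```

View pics/p7.png

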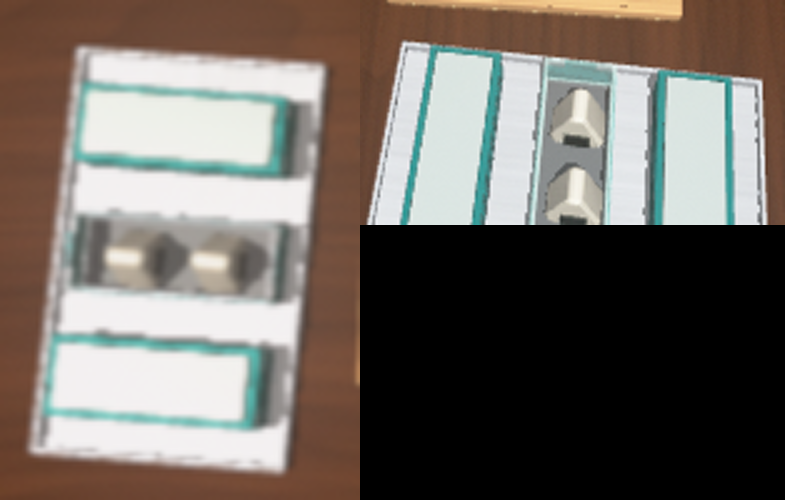

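Run:
```python
from m import *
f=lambda x,y:(270+x/2.5-.3,310+y/2.5-.3)
a=np.radians(85.05);ax=np.array([np.cos(a),np.sin(a)]);ay=np.array([-ax[1],ax[0]])
for n,P,z in(("far",[(72,48),(139,54)],.06),("near",[(300,71),(371,78)],.06),("box",[(187,58),(254,67)],.048)):
    for p in P:
        w=cast("side",f(*p),z);print(n,w.round(4),"along",round(float(w@ax),4),"across",round(float(w@ay),4))
# edge profile in the side image, gray, along -y end lines
s=cv2.imread("pics/side7.png")[:,:,::-1].copy();G=s[...,1].astype(np.float32)-s[...,0].astype(np.float32)
for n,c,z in(("far",(.5970,.3755),.06),("near",(.3841,.3938),.06),("box",(.4907,.3846),.048)):
    c=np.array(c);L=np.arange(-.102,-.074,.002)
    Q=np.array([[proj("side",[*(c+l*ax+w*ay),z]) for w in np.linspace(-.025,.025,9)] for l in L],np.float32);print(n,[(round(float(l)*1000),int(x)) for l,x in zip(L,cv2.remap(G,Q[...,0],Q[...,1],1).mean(1))])
    W=np.arange(-.05,.051,.002);Q=np.array([[proj("side",[*(c+l*ax+w*ay),z]) for l in np.linspace(-.07,-.02,9)] for w in W],np.float32);v=cv2.remap(G,Q[...,0],Q[...,1],1).mean(1);print("  wid",[(round(float(l)*1000),int(x)) for l,x in zip(W,v) if abs(l)>.02])
```

```text
far [0.6225 0.2927] along 0.3453 across -0.5949
far [0.5595 0.297 ] along 0.3441 across -0.5317
near [0.4104 0.3097] along 0.3439 across -0.3822
near [0.3458 0.3147] along 0.3433 across -0.3174
box [0.5144 0.294 ] along 0.3373 across -0.4872
box [0.4517 0.3012] along 0.3391 across -0.424
far [(-102, -36), (-100, -35), (-98, -35), (-96, -35), (-94, -35), (-92, -35), (-90, -35), (-88, -35), (-86, -29), (-84, 7), (-82, 62), (-80, 79), (-78, 49), (-76, 18)]
  wid [(-50, 2), (-48, 2), (-46, 2), (-44, 2), (-42, 2), (-40, 2), (-38, 2), (-36, 7), (-34, 53), (-32, 93), (-30, 82), (-28, 39), (-26, 11), (-24, 9), (-22, 9), (20, 9), (22, 9), (24, 17), (26, 55), (28, 87), (30, 90), (32, 75), (34, 47), (36, 23), (38, 6), (40, 2), (42, 2), (44, 2), (46, 2), (48, 2), (50, 2)]
near [(-102, -35), (-100, -34), (-98, -34), (-96, -34), (-94, -34), (-92, -34), (-90, -34), (-88, -34), (-86, -31), (-84, 1), (-82, 60), (-80, 83), (-78, 53), (-76, 20)]
  wid [(-50, 2), (-48, 2), (-46, 2), (-44, 2), (-42, 2), (-40, 7), (-38, 21), (-36, 40), (-34, 84), (-32, 93), (-30, 79), (-28, 31), (-26, 11), (-24, 9), (-22, 9), (20, 9), (22, 10), (24, 16), (26, 71), (28, 95), (30, 84), (32, 29), (34, 3), (36, 2), (38, 2), (40, 2), (42, 2), (44, 2), (46, 3), (48, 2), (50, 2)]
box [(-102, -33), (-100, -33), (-98, -33), (-96, -33), (-94, -32), (-92, -30), (-90, -7), (-88, 20), (-86, 26), (-84, 25), (-82, 29), (-80, 36), (-78, 40), (-76, 39)]
  wid [(-50, 2), (-48, 2), (-46, 2), (-44, 2), (-42, 2), (-40, 2), (-38, 2), (-36, 3), (-34, 19), (-32, 27), (-30, 18), (-28, 8), (-26, 5), (-24, 5), (-22, 3), (20, 1), (22, 1), (24, 2), (26, 3), (28, 8), (30, 19), (32, 32), (34, 27), (36, 5), (38, 2), (40, 2), (42, 2), (44, 2), (46, 2), (48, 2), (50, 2)]
```

Run:
```python
from m import *
t=cv2.imread("pics/top7.png")[:,:,::-1].copy();G=t[...,1].astype(np.float32)-t[...,0].astype(np.float32);g=t.astype(np.float32).mean(2)
a=np.radians(85.05);ax=np.array([np.cos(a),np.sin(a)]);ay=np.array([-ax[1],ax[0]])
for n,c,z in(("far",(.5970,.3755),.06),("near",(.3841,.3938),.06),("box",(.4907,.3846),.048)):
    c=np.array(c)
    for L in(np.arange(.066,.1,.002),np.arange(-.106,-.07,.002)):
        Q=np.array([[proj("top",[*(c+l*ax+w*ay),z]) for w in np.linspace(-.022,.022,9)] for l in L],np.float32)
        print(n,[(round(float(l)*1000),int(x),int(y)) for l,x,y in zip(L,cv2.remap(G,Q[...,0],Q[...,1],1).mean(1),cv2.remap(g,Q[...,0],Q[...,1],1).mean(1))])
```

```text
far [(66, 0, 236), (68, 0, 236), (70, 0, 236), (72, 0, 236), (74, 1, 235), (76, 4, 231), (78, 13, 220), (80, 29, 201), (82, 43, 179), (84, 44, 163), (86, 28, 166), (88, 9, 176), (90, -5, 175), (92, -14, 160), (94, -22, 135), (96, -29, 109), (98, -34, 91)]
far [(-106, -4, 137), (-104, -3, 132), (-102, 0, 121), (-100, 1, 107), (-98, 5, 93), (-96, 9, 84), (-94, 14, 84), (-92, 24, 91), (-90, 39, 102), (-88, 57, 114), (-86, 69, 124), (-84, 63, 132), (-82, 45, 144), (-80, 25, 166), (-78, 11, 195), (-76, 5, 217), (-74, 3, 228), (-72, 2, 232)]
near [(66, -2, 240), (68, -2, 240), (70, -2, 240), (72, -2, 240), (74, -1, 238), (76, 0, 235), (78, 9, 225), (80, 27, 207), (82, 45, 184), (84, 47, 168), (86, 32, 167), (88, 12, 177), (90, -4, 178), (92, -14, 164), (94, -22, 136), (96, -29, 108), (98, -35, 90)]
near [(-106, -3, 140), (-104, -2, 134), (-102, 0, 123), (-100, 2, 107), (-98, 6, 92), (-96, 10, 84), (-94, 16, 84), (-92, 26, 92), (-90, 42, 105), (-88, 62, 121), (-86, 75, 133), (-84, 72, 142), (-82, 51, 151), (-80, 27, 173), (-78, 8, 203), (-76, 0, 224), (-74, -1, 235), (-72, -1, 238)]
box [(66, -2, 107), (68, -1, 117), (70, 1, 121), (72, 3, 117), (74, 6, 107), (76, 8, 100), (78, 9, 107), (80, 11, 124), (82, 11, 147), (84, 12, 161), (86, 10, 164), (88, 6, 162), (90, 0, 165), (92, -5, 177), (94, -9, 180), (96, -14, 168), (98, -20, 143)]
box [(-106, -4, 142), (-104, -3, 135), (-102, 0, 125), (-100, 2, 112), (-98, 5, 98), (-96, 8, 93), (-94, 9, 101), (-92, 6, 122), (-90, 3, 145), (-88, 0, 162), (-86, -3, 164), (-84, -4, 157), (-82, -4, 144), (-80, -5, 133), (-78, -5, 125), (-76, -4, 121), (-74, -4, 117), (-72, -4, 113)]
```

```bash
python3 - <<'E'
from dial import *
hub=(.4655,-.2937)
for n in("top","side"):
    im=cv2.imread(f"pics/{n}7.png")[:,:,::-1].copy()
    print(n,"needle",peak(*prof(im,n,hub,.063,.018,.040),1),"ticks",peak(*prof(im,n,hub,.060,.046,.064),6))
E
python3 plan.py .2 .42 -.12 .22 110 .4087 -.205 .15 119.3 .4087 -.205 .11 119.3
```

```text
top needle [(353.3, 0.27, 2.9)] ticks [(298.8, 0.38, 2.4), (352.0, 0.23, 1.4), (118.0, 0.1, 0.5), (27.5, 0.07, 0.3), (191.4, 0.05, 0.3), (135.8, 0.04, 0.2)]
side needle [(230.2, 0.35, 3.3)] ticks [(340.4, 0.44, 3.0), (232.8, 0.25, 1.2), (206.6, 0.19, 0.9), (127.1, 0.1, 0.5), (171.1, 0.09, 0.4), (306.8, 0.09, 0.6)]
now [0.5028 0.0584 0.2197] yaw 84.73 f [-0.6  0.2 -0.7] op 0.0879 t 38.5 q7 -0.58
[[-0.741,-0.264,0,0,0,-0.044,0.2],[-0.715,-0.329,0,0,0,-0.044,0.2],[-0.683,-0.39,0,0,0,-0.044,0.2],[-0.646,-0.449,0.001,0,0.001,-0.044,0.2],[-0.605,-0.503,-0.001,0,0,-0.044,0.2],[-0.507,-0.264,0.467,0,0,-0.027,0.2],[-0.491,-0.291,0.467,0,0,-0.027,0.2],[-0.475,-0.318,0.467,0,0,-0.028,0.2]]
[[0,0.001,0.8,0,0,0,0.2]]
```

>>> {"op": "carry_out", "data": {
  "motion": [
    [-0.741, -0.264, 0, 0, 0, -0.044, 0.2],
    [-0.715, -0.329, 0, 0, 0, -0.044, 0.2],
    [-0.683, -0.39, 0, 0, 0, -0.044, 0.2],
    [-0.646, -0.449, 0, 0, 0, -0.044, 0.2],
    [-0.605, -0.503, 0, 0, 0, -0.044, 0.2],
    [-0.507, -0.264, 0.467, 0, 0, -0.027, 0.2],
    [-0.491, -0.291, 0.467, 0, 0, -0.027, 0.2],
    [-0.475, -0.318, 0.467, 0, 0, -0.028, 0.2]
  ],
  "grip_force": 12
}}

```text
t: 39.48
eef_pos: [0.4105, -0.201, 0.1493]
ee_rot: [[-0.498, 0.867, 0.002], [0.867, 0.498, -0.001], [-0.002, 0.001, -1.0]]
wrist_force: [0.8, -0.0, 0.5]
opening: 0.0353
finger_force: 0.0
```

>>> {"op": "carry_out", "data": {
  "motion": [
    [0, 0, 0.5, 0, 0, 0, 0.2],
    [0, 0, 0, 0, 0, 0, 0.2],
    [0, 0, 0, 0, 0, 0, 0.2]
  ]
}}

```text
t: 39.85
eef_pos: [0.4109, -0.2001, 0.1251]
ee_rot: [[-0.496, 0.868, 0.001], [0.868, 0.496, -0.0], [-0.001, 0.001, -1.0]]
wrist_force: [-0.3, 0.8, -0.1]
opening: 0.0355
finger_force: 0.0
```

```bash
python3 plan.py .2 .4087 -.2052 .0695 119.3
```

```text
now [ 0.4109 -0.2001  0.1251] yaw 119.77 f [-0.3  0.8 -0.1] op 0.0355 t 39.9 q7 0.5
[[-0.033,-0.045,0.556,0,0,0.002,0.2],[-0.033,-0.045,0.557,0,0.001,0.002,0.2]]
```

>>> {"op": "carry_out", "data": {
  "motion": [
    [-0.066, -0.09, 0.3, 0, 0, 0.004, 0.2],
    [0, 0, 0.4, 0, 0, 0, 0.2],
    [0, 0, 0.41, 0, 0, 0, 0.2],
    [0, 0, 0, 0, 0, 0, 0.2],
    [0, 0, 0, 0, 0, 0, 1],
    [0, 0, 0, 0, 0, 0, 1],
    [0, 0, 0, 0, 0, 0, 1],
    [0, 0, 0, 0, 0, 0, 1]
  ]
}}

```text
t: 40.85
eef_pos: [0.409, -0.2057, 0.0691]
ee_rot: [[-0.489, 0.873, 0.003], [0.873, 0.489, -0.0], [-0.002, 0.002, -1.0]]
wrist_force: [3.6, 1.8, 2.6]
opening: 0.014
finger_force: 12.0
```

>>> {"op": "carry_out", "data": {
  "motion": [
    [0, 0, 0, 0, 0, 0.085, 1],
    [0, 0, 0, 0, 0, 0.085, 1],
    [0, 0, 0, 0, 0, 0.085, 1],
    [0, 0, 0, 0, 0, 0.085, 1],
    [0, 0, 0, 0, 0, 0.085, 1],
    [0, 0, 0, 0, 0, 0, 1],
    [0, 0, 0, 0, 0, 0, 1]
  ]
}}

```text
t: 41.72
eef_pos: [0.4085, -0.2058, 0.069]
ee_rot: [[0.329, 0.944, 0.001], [0.944, -0.329, -0.001], [-0.0, 0.002, -1.0]]
wrist_force: [0.9, 2.2, 6.8]
opening: 0.0139
finger_force: 12.0
```

>>> {"op": "carry_out", "data": {
  "motion": [
    [0, 0, 0, 0, 0, 0.085, 1],
    [0, 0, 0, 0, 0, 0.085, 1],
    [0, 0, 0, 0, 0, 0.085, 1],
    [0, 0, 0, 0, 0, 0.085, 1],
    [0, 0, 0, 0, 0, 0.085, 1],
    [0, 0, 0, 0, 0, 0.078, 1],
    [0, 0, 0, 0, 0, 0, 1],
    [0, 0, 0, 0, 0, 0, 1]
  ]
}}

```text
t: 42.72
eef_pos: [0.4081, -0.2053, 0.069]
ee_rot: [[0.974, 0.228, 0.001], [0.228, -0.974, 0.0], [0.001, 0.0, -1.0]]
wrist_force: [0.7, 5.2, 9.2]
opening: 0.0136
finger_force: 12.0
```

```bash
python3 plan.py 1 .4087 -.2052 .0695 12.8; python3 dial.py
```

```text
now [ 0.4081 -0.2053  0.069 ] yaw 13.17 f [0.7 5.2 9.2] op 0.0136 t 42.7 q7 -1.18
[[0.012,0,-0.009,0,0,0.003,1.0]]
top needle [(353.3, 0.27, 2.9), (112.7, 0.04, 0.5)] zero/ticks [(351.4, 0.38, 2.6), (96.1, 0.13, 1.3), (261.9, 0.11, 0.5), (194.7, 0.04, 0.2)]
side needle [(357.2, 0.56, 6.5), (204.2, 0.04, 0.5)] zero/ticks [(352.1, 0.62, 4.2), (230.0, 0.33, 4.3), (262.0, 0.27, 1.0), (80.2, 0.24, 0.9)]
```

>>> {"op": "carry_out", "data": {
  "motion": [
    [0, 0, 0, 0, 0, 0.014, 1],
    [0, 0, 0, 0, 0, 0, 1],
    [0, 0, 0, 0, 0, 0, 0.2],
    [0, 0, 0, 0, 0, 0, 0.2],
    [0, 0, 0, 0, 0, 0, 0.2],
    [0, 0, -0.5, 0, 0, 0, 0.2],
    [0, 0, -0.9, 0, 0, 0, 0.2],
    [0, 0, -0.9, 0, 0, 0, 0.2]
  ]
}}

```text
t: 43.82
eef_pos: [0.407, -0.2058, 0.1843]
ee_rot: [[0.981, 0.196, -0.001], [0.196, -0.981, 0.001], [-0.001, -0.001, -1.0]]
wrist_force: [0.2, 0.4, 0.8]
opening: 0.0354
finger_force: 0.0
```

>>> {"op": "carry_out", "data": {
  "motion": [
    [0, -0.7, -0.7, 0, 0, 0, 0.2],
    [0, -0.8, -0.3, 0, 0, 0, 0.2],
    [0, -0.8, 0, 0, 0, 0, 0.2],
    [0, -0.8, 0, 0, 0, 0, 0.2],
    [0, -0.8, 0, 0, 0, 0, 0.2],
    [0, -0.8, 0, 0, 0, 0, 0.2],
    [0, 0, 0, 0, 0, 0, 0.2],
    [0, 0, 0, 0, 0, 0, 0.2]
  ]
}}

```text
t: 44.82
eef_pos: [0.3616, 0.0238, 0.2333]
ee_rot: [[0.981, 0.196, -0.0], [0.196, -0.981, -0.001], [-0.0, 0.0, -1.0]]
wrist_force: [0.1, -1.2, 0.3]
opening: 0.0349
finger_force: 0.0
```

Run:
```python
from dial import *
from bench import telemetry
hub=(.4655,-.2937)
for n in("top","side"):
    im=snap(n,n+"8");print(n,"needle",peak(*prof(im,n,hub,.063,.018,.040),1),"ticks",peak(*prof(im,n,hub,.060,.046,.064),6))
s=telemetry.get_state();print(s["t"],s["eef_pos"],s["qvel"].round(3))
a=cv2.imread("pics/top7.png").astype(int);b=cv2.imread("pics/top8.png").astype(int);print("tray diff",abs(a-b)[170:290,155:236].mean(),"byst",abs(a-b)[125:160,260:330].mean(), abs(cv2.imread("pics/top0.png").astype(int)-b)[240:268,440:475].mean())
```

```text
top needle [(353.3, 0.26, 2.9)] ticks [(351.9, 0.37, 2.4), (80.8, 0.08, 0.4), (262.0, 0.08, 0.4), (134.5, 0.06, 0.3), (172.3, 0.05, 0.2), (226.6, 0.03, 0.1)]
side needle [(357.2, 0.55, 6.4)] ticks [(352.9, 0.6, 4.5), (262.4, 0.19, 0.8), (80.4, 0.18, 0.6), (170.8, 0.14, 0.6), (134.2, 0.1, 0.5), (281.0, 0.09, 0.3)]
44.925 [0.36172229 0.02349705 0.23320593] [ 0.003  0.002 -0.003 -0.001 -0.001 -0.002 -0.007]
tray diff 0.7585733882030178 byst 1.1145578231292517 1.2591836734693878
```

```bash
python3 -c "
from bench import order
print(order.job_done())"
```

```text
the job is handed in; nothing more can be done
None
```

The job is handed in: the scale was tared with the empty box on it. Both rice triangles (two were there) were weighed at about 142 g net. The packed box stands midway between the closed boxes, within about 2 mm by the cameras, and the empty scale reads zero again.

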